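# Set up the bars for a gang saw cut

## Task

Open the stock drawer, lay every brass bar from it in the sawing jig, one to a groove, and slide each one forward under the green bridge until its leading end is exactly level with the long scribed line on the blue strip; there is no stop to push against, so that the offcuts can fall free. Put the short remnant that lies on the blue strip back in the drawer and shut the drawer fully, to keep the swarf out. Leave the caliper where it lies.

Things in the scene. Friction and masses are not known exactly. Their poses are not given: they have to be found in the camera images.
- jig: sawing jig fixed to the bench: aluminium plate 186 mm wide, 10 mm thick, from x = -130 (near) to +135 mm (far); origin under it on its centre line, x along the grooves, away from the robot. Three straight grooves along x, 32 mm wide, at y = -58, 0, +58 mm, floor 10 mm above the bench, lie between dark strips 6 mm high (x = -130 to +45 mm). It is turned by up to 0.12 rad
- bridge (a point): middle of the top of the green bridge that crosses all grooves, at x = +19 to +45 mm of the jig, underside 39 mm and top 51 mm above the bench (screw heads at its ends to 57 mm). The 25 mm bars slide under it but cannot be put down there from above. Behind it a dark saw kerf at x = +60 mm, with steel guide pins 54 mm high at the plate's edges (y = +-86 mm)
- line (a point): middle of the one long bright scribed line across the blue strip (strip x = +68 to +118 mm of the jig, no walls there): x = +105 mm, y = 0 of the jig, on the plate, 10 mm above the bench; axes as the jig's, the line runs along y across the paths of all grooves. A bar on the line has its far end face at the line, its centre 60 mm before it
- groove0 (a point): on the floor of the right-hand groove (y = -58 mm of the jig), at x = -53 mm of the jig: a bar centred here lies wholly before the bridge, its far end 12 mm short of it
- groove1 (a point): the same point in the middle groove (y = 0)
- groove2 (a point): the same point in the left-hand groove (y = +58 mm)
- stock_drawer0 (a joint): how far the drawer is pulled out along the handle's -x (m): 0 shut, 0.15 end of travel, 0 to 0.012 at the start; 1 N of friction, stays where it is left. Inside 175 x 208 mm (x, y); floor 22 mm above the bench, 6 mm walls up to 58 mm, front panel 70 mm. Wooden strips 8 mm high on its floor leave three grooves along x, 38 mm wide, at y = -60, 0, +60 mm
- stock_drawer0_handle (a point): middle of the drawer's handle, a round steel bar 11 mm thick and 120 mm long along y, 50 mm above the bench, its centre 35 mm in front of the drawer's face; moves with the drawer, axes as the cabinet's (x points into it). Fixed grey cabinet, blue front, 72 mm high, 250 wide; turned by up to 0.06 rad; a roll of tape lies on the rear half of its top
- bar_a: yellow brass square bar, 25 x 25 x 120 mm, 0.53 to 0.73 kg; origin at its centre, x along its length (either end may lead, any long face may be up). May be absent. At the start in a groove of the drawer, centre about 121 mm behind the handle (x), clear of the cabinet's roof once the drawer is out by 0.14
- bar_b: another bar like bar_a, may be absent
- bar_c: another bar like bar_a, may be absent
- remnant: short piece of the same square bar left from the last cut, 25 x 25 x 50 mm, 0.26 kg; origin at its centre, x along its length. At the start flat on the jig's blue strip, anywhere across it, roughly along the grooves and in the way of the bars; it belongs on the drawer's floor (35 mm above the bench at its centre), in a groove where a bar lay
- caliper: vernier caliper, 230 mm long, 10 mm thick, lying on the bench along the left side of the jig: leave it where it is
Mind the look-alikes: they are no part of the job. Of the things like the remnant, leave any that is turquoise; of the rest the smaller one is meant.

How it is judged:
On the way, in this order (a step that is already met when the one before it is completed fails the run):
1. the drawer is pulled open by at least 120 mm (value of joint stock_drawer0 above 0.12 m), for 0.2 s.
2. every bar lies in a groove of the jig ((y of bar_a in the frame of jig between -0.063 and -0.053 m or y of bar_a in the frame of jig between -0.005 and 0.005 m or y of bar_a in the frame of jig between 0.053 and 0.063 m) and z of bar_a in the frame of jig between 0.019 and 0.0255 m and angle between the x axis of each of bar_a, bar_b, bar_c and the x axis of jig, either way round below 0.08 rad and (y of bar_b in the frame of jig between -0.063 and -0.053 m or y of bar_b in the frame of jig between -0.005 and 0.005 m or y of bar_b in the frame of jig between 0.053 and 0.063 m) and z of bar_b in the frame of jig between 0.019 and 0.0255 m and (y of bar_c in the frame of jig between -0.063 and -0.053 m or y of bar_c in the frame of jig between -0.005 and 0.005 m or y of bar_c in the frame of jig between 0.053 and 0.063 m) and z of bar_c in the frame of jig between 0.019 and 0.0255 m), for 0.2 s.
At the end, for the whole second after the job is handed in: Every bar lies at rest on the floor of a groove (within 5 mm of its centre line and 0.08 rad of its direction), its leading end within 2.5 mm of the scribed line; the remnant is in the drawer, its centre at most 52 mm above the bench; the drawer is shut to within 5 mm (all of step 2 and x of remnant in the frame of stock_drawer0_handle between 0.05 and 0.235 m and y of remnant in the frame of stock_drawer0_handle between -0.11 and 0.11 m and z of remnant in the frame of stock_drawer0_handle between -0.025 and 0.002 m and x of bar_a in the frame of line between -0.0625 and -0.0575 m and linear speed of each of bar_a, bar_b, bar_c below 0.02 m/s and x of bar_b in the frame of line between -0.0625 and -0.0575 m and x of bar_c in the frame of line between -0.0625 and -0.0575 m and value of joint stock_drawer0 below 0.005 m); the robot touches nothing.
It fails at once if the caliper is moved by more than 30 mm (distance of caliper from where it was at the start of the episode above 0.03 m).
Of bar_a, bar_b, bar_c only 2 to 3 are there at a start; the rules pass over those that are not, and their reading is None.
At some moment in a run one of bar_a, bar_b, bar_c may be knocked a few centimetres aside while the robot is not near it.
Once in a run the grip may slacken for a moment while it holds something.
It also fails if it takes over 210 s, if anything falls off the work surface, if the arm or the gripper's body presses on something with over 40 N, if the wrist force passes 120 N, or if a joint passes its speed limit or range.

## Robot

A 6-joint arm with a two-finger parallel gripper is mounted at the origin on a cart in front of the work surface, level with it; the furniture and walls round the work are solid. World frame = base frame: x ahead of the robot, y to its left, z up, the work surface at z = 0. Lengths are in m, angles in rad, forces in N, time in s.
With the tool pointing down it reaches from about 0.25 to 0.775 m from the base axis. Payload 4 kg.
Tool frame: the origin (TCP) lies at the very end of the fingers, on their centre line; the grasp point (between the pads) lies 19 mm behind it (robot.grip_point_offset is the distance from the TCP to the grasp point, in m); z points along the fingers, x is the direction in which the jaws open and shut, and the axes are right-handed (so a half turn about z gives the same grasp; the last joint's range is limited). The gripper opens to 94 mm and grips with 3 to 60 N. Pads are 16 mm wide; open, the fingers measure 119 mm over their backs; the gripper's body (75 mm by 177 mm) begins 78 mm behind the grasp point.
Start: joints at [-1.324, 0.087, 1.371, -0, 1.684, -0.103], TCP at [0.188, -0.517, 0.206] pointing down, gripper open.
Joint ranges: [-3.1, 3.1], [-0.76, 2.03], [0.27, 2.55], [-1.08, 4.22], [0.17, 2.65], [-2.57, 2.57]. Speed limits (rad/s): [2.79, 2.79, 3.14, 3.14, 3.14, 3.14].

## Interface

Orientations are given as [roll, pitch, yaw] about the fixed x, y, z axes, in that order (R = Rz(yaw) Ry(pitch) Rx(roll)).
In Python, from bench import robot gives the robot as it stands.
- The arm moves only by the shell command python3 -m inch 'ROWS'. ROWS is text: rows parted by semicolons, each of 5 numbers parted by spaces: the shift along the tool's x, y, z in cm, then the turn about the tool's z in rad, then the closure, from 0 (fully open) to 1 (shut). In form: tx ty tz spin claw; .... A call has 1 to 20 rows; each row is the pose to reach, as a shift and turn from the pose measured when the call began, along the tool's axes at that moment; what a row does not reach only later rows make up. A row lasts 1/12 s, in which the tool goes at most 41.7 mm and 7.16 degrees, less where a joint would pass 70% of its speed; a pose out of reach is approached as far as the arm can. A call with a gripper value outside its range is refused whole. The fingers move at their own pace and stop on an object; the grip force is fixed at half the most. Time passes only in rows, so rows that repeat a pose let the fingers close. It gives the time, the measured TCP pose, the force and the opening at its end, in the units of the state.
- robot.get_obs(): the state, without advancing time (a new reading comes with each control period).
- robot.snapshot(name): name is "side" or "top"; returns (picture, depth): 400x640x3 uint8, blue, green, red; 400x640 float32, m along the optical axis (not along the pixel's ray), 0 where there is no reading.
- robot.camera_info(name): a dict with "K" (3x3 intrinsics, pixels), "extrinsics" (4x4, takes a point from world to camera coordinates). Camera axes: x right, y down, z forward; pixel columns grow to the right and rows downward; lengths in m; the calibration is good to about 2 mm. A picture is of the moment at which its call begins. camera_info takes no time and is no camera call.
- robot.close_job(): hands the job in, once; it reports no verdict.
The state is a dict: "time": time; "joint_positions": joint angles; "qvel": joint speeds; "joint_torque": joint torques, N m; "tool_pos": TCP position; "ee_rot": TCP orientation; "wrist_force": force on the tool from outside, world axes, zero at the start; "wrist_torque": the same for the moment, N m; "width": finger opening in m.
Only numpy, scipy, OpenCV 4.12 (cv2) and the standard library are available. Lean on these libraries where they do the work, as an engineer would, in place of code of your own. Each camera call takes 0.05 s, during which the arm holds its last target.

## Working session

There is one attempt and no reset: what is moved stays moved. The work goes in short steps, Python scripts to look and compute and a shell command to move; the robot and the scene stay as the last step left them, time stands still between calls to the robot, and variables do not carry over. Pictures are saved under pics/ and viewed, and the job is handed in when it is done.

```bash
ls -la && mkdir -p pics
python3 - <<'E'
from bench import robot
import cv2
print(robot.get_obs())
for n in("side","top"):
    p,d=robot.snapshot(n); cv2.imwrite(f"pics/{n}0.png",p)
    i=robot.camera_info(n); print(n,i["K"],i["extrinsics"])
E
```

```text
total 12
drwxr-xr-x  3 agent agent 4096 Dec  7 05:06 .
drwxr-xr-x 23 root  root  4096 Dec  7 05:06 ..
drwxr-xr-x  2 agent agent 4096 Dec  7 05:06 pics
{'time': 0.0, 'joint_positions': array([-1.32409430e+00,  8.79405799e-02,  1.37225801e+00,  9.41326340e-06,
        1.68361541e+00, -1.03103274e-01]), 'qvel': array([-1.20721966e-03, -1.20027805e-03,  1.01706343e-03, -7.33499852e-05,
        1.62362397e-06, -2.11532595e-04]), 'joint_torque': array([ 2.26322933e-03, -3.40171659e+01, -3.02429545e+01,  7.20640970e-02,
        3.29431461e-02, -1.74199740e-04]), 'tool_pos': array([ 0.18835274, -0.51614668,  0.20431018]), 'ee_rot': array([-3.14135472e+00,  2.20858380e-03, -1.22098971e+00]), 'wrist_force': array([-0.06300672, -0.80156621,  0.35270805]), 'wrist_torque': array([-0.00422403, -0.00832338, -0.02332162]), 'width': 0.09396723375226446}
side [[498.76028038   0.         311.45307027]
 [  0.         498.76028038 205.49942332]
 [  0.           0.           1.        ]] [[ 0.99778649 -0.06643912  0.00282354 -0.57919086]
 [-0.03059335 -0.49632393 -0.86759818  0.04910331]
 [ 0.05904385  0.86559136 -0.4972579   1.1895697 ]
 [ 0.          0.          0.          1.        ]]
top [[420.34746591   0.         324.11482688]
 [  0.         420.34746591 192.14948684]
 [  0.           0.           1.        ]] [[-0.02422619 -0.99933905 -0.02710285 -0.05287773]
 [-0.9855015   0.02842718 -0.16726834  0.58184283]
 [ 0.16792824  0.02265762 -0.98553881  1.05450899]
 [ 0.          0.          0.          1.        ]]
```

View pics/top0.png

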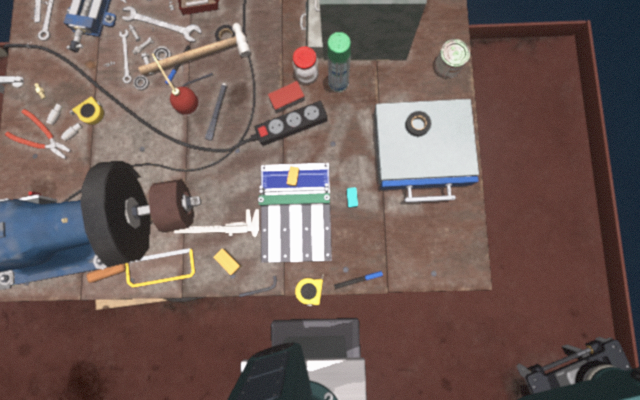

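View pics/side0.png

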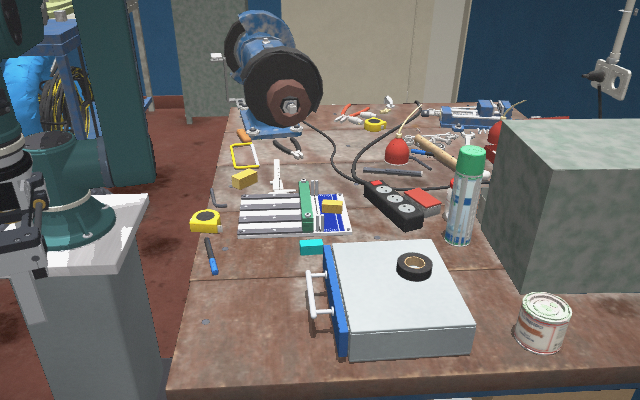

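```bash
cat > h.py <<'E'
import numpy as np, cv2
from bench import robot
from scipy.spatial.transform import Rotation as R
def cam(n):
    i=robot.camera_info(n); return np.array(i["K"]),np.array(i["extrinsics"])
def px2w(n,uv,z):
    K,E=cam(n); uv=np.atleast_2d(np.array(uv,float))
    d=np.c_[uv,np.ones(len(uv))]@np.linalg.inv(K).T@E[:3,:3]
    c=-E[:3,:3].T@E[:3,3]
    return c+d*((z-c[2])/d[:,2])[:,None]
def w2px(n,P):
    K,E=cam(n); P=np.atleast_2d(np.array(P,float))
    q=(P@E[:3,:3].T+E[:3,3])@K.T
    return q[:,:2]/q[:,2:]
def snap(n,name=None,crop=None,s=1):
    p,d=robot.snapshot(n)
    if name:
        q=p
        if crop: x0,y0,x1,y1=crop; q=p[y0:y1,x0:x1]
        if s!=1: q=cv2.resize(q,None,fx=s,fy=s,interpolation=cv2.INTER_CUBIC)
        cv2.imwrite("pics/"+name+".png",q)
    return p,d
def tri(uvt,uvs):
    A=[];b=[]
    for n,uv in(("top",uvt),("side",uvs)):
        K,E=cam(n);c=-E[:3,:3].T@E[:3,3]
        d=E[:3,:3].T@np.linalg.inv(K)@np.r_[uv,1];d/=np.linalg.norm(d)
        M=np.eye(3)-np.outer(d,d);A.append(M);b.append(M@c)
    A=np.vstack(A);b=np.hstack(b);return np.linalg.lstsq(A,b,rcond=None)[0]
def toolmove(target_tcp,yaw=None):
    """shift in tool axes (cm) and spin to reach the target TCP (tool down)"""
    o=robot.get_obs();Rm=R.from_euler('xyz',o['ee_rot']).as_matrix()
    d=Rm.T@(np.array(target_tcp)-o['tool_pos'])*100
    sp=None
    if yaw is not None:
        dd=R.from_matrix(Rm.T@R.from_euler('xyz',[np.pi,0,yaw]).as_matrix()).as_rotvec()
        sp=dd[2]
    return d.round(2),sp
E
python3 - <<'E'
from h import *
p,_=snap("top","t1",(240,150,370,270),6)
p,_=snap("side","s1",(220,165,360,255),5)
p,_=snap("top","t2",(365,90,485,210),5)
E
```

```text
(no output)
```

View pics/t1.png

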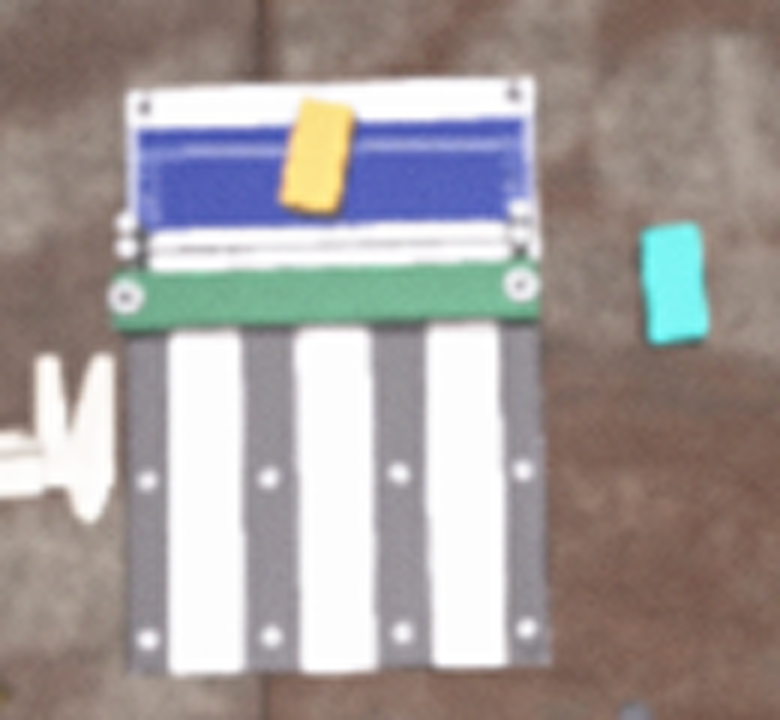

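View pics/s1.png

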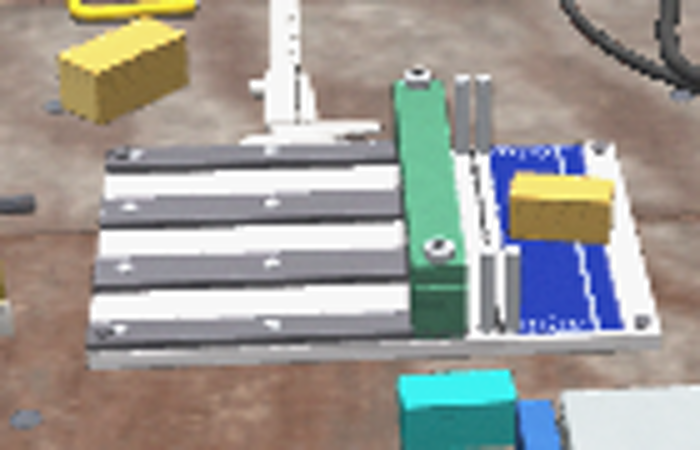

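View pics/t2.png

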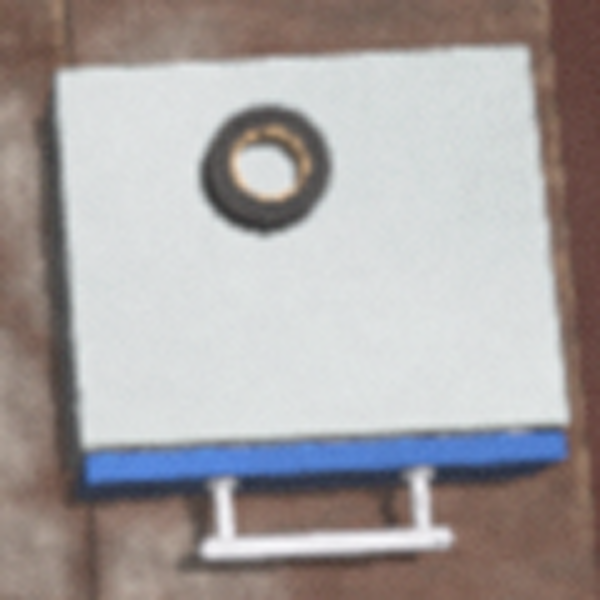

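Run:
```python
from h import *
f=lambda pts,s,o:[( (x+.5)/s-.5+o[0],(y+.5)/s-.5+o[1]) for x,y in pts]
t=f([(127,92),(535,79),(549,663),(127,672)],6,(240,150))
W=px2w("top",t,.01);print("top plate FL FR NR NL\n",W.round(4))
print(np.linalg.norm(W[0]-W[1]),np.linalg.norm(W[1]-W[2]),np.linalg.norm(W[0]-W[3]))
s=f([(605,143),(662,336),(88,350),(107,150)],5,(220,165))
W=px2w("side",s,.01);print("side FL FR NR NL\n",W.round(4))
print(np.linalg.norm(W[0]-W[1]),np.linalg.norm(W[1]-W[2]),np.linalg.norm(W[0]-W[3]))
# line ends
L=px2w("top",f([(150,155),(522,143)],6,(240,150)),.01);print("line top",L.round(4))
L=px2w("side",f([(558,147),(597,328)],5,(220,165)),.01);print("line side",L.round(4))
# handle
H=px2w("top",f([(203,548),(452,538)],5,(365,90)),.05);print("handle",H.round(4),H.mean(0).round(4),np.linalg.norm(H[0]-H[1]),np.arctan2(*(H[0]-H[1])[[1,0]])-np.pi/2)
C=px2w("top",f([(58,72),(528,45),(568,428),(84,445)],5,(365,90)),.072);print("cab",C.round(4))
Rm=px2w("top",f([(304,97),(356,104),(337,214),(281,207)],6,(240,150)),.035);print("rem",Rm.round(4),Rm.mean(0).round(4))
```

```text
top plate FL FR NR NL
 [[ 0.668   0.1055  0.01  ]
 [ 0.6683 -0.0821  0.01  ]
 [ 0.4042 -0.0814  0.01  ]
 [ 0.4048  0.1052  0.01  ]]
0.18761348879290127 0.26409486637332075 0.2631058889897114
side FL FR NR NL
 [[ 0.6645  0.1059  0.01  ]
 [ 0.6689 -0.0823  0.01  ]
 [ 0.405  -0.0777  0.01  ]
 [ 0.403   0.1142  0.01  ]]
0.1881662799685413 0.26395089486721574 0.26168468441736664
line top [[ 0.6381  0.0949  0.01  ]
 [ 0.6385 -0.0754  0.01  ]]
line side [[ 0.6393  0.103   0.01  ]
 [ 0.6397 -0.0736  0.01  ]]
handle [[ 0.5553 -0.2785  0.05  ]
 [ 0.5569 -0.4072  0.05  ]] [ 0.5561 -0.3429  0.05  ] 0.12870201752035734 0.012378309101588547
cab [[ 0.8092 -0.2127  0.072 ]
 [ 0.8156 -0.4607  0.072 ]
 [ 0.6088 -0.464   0.072 ]
 [ 0.6073 -0.217   0.072 ]]
rem [[ 0.6571  0.0214  0.035 ]
 [ 0.6532 -0.0019  0.035 ]
 [ 0.6033  0.0072  0.035 ]
 [ 0.6073  0.0322  0.035 ]] [0.6302 0.0147 0.035 ]
```

Candidates for the remnant (top view): small yellow piece on the blue strip (293,176), larger yellow block on the bench (227,261), turquoise piece (352,197). The one on the strip fits: it is not turquoise, it is the smaller yellow one, and it lies on the strip. The enlarged crops above show this.

Measured: jig origin about (0.534, 0.012), yaw about 0, plate 187 x 263 mm (given 186 x 265). Handle is at (0.556, -0.343).

Run:
```python
from h import *
print(toolmove([.556,-.343,.14],.012))
```

```text
(array([ -3.69, -40.48,   6.5 ]), np.float64(-1.2329892110089564))
```

```bash
python3 -m inch '-0.4 -4 0 -0.12 0.3; -0.8 -8 1 -0.25 0.5; -1.1 -12 2 -0.37 0.68; -1.5 -16 3 -0.5 0.68; -1.9 -20 4 -0.62 0.68; -2.2 -24 4 -0.75 0.68; -2.6 -28 5 -0.87 0.68; -3 -32 6 -1 0.68; -3.3 -36 6 -1.12 0.68; -3.69 -40.48 6.5 -1.233 0.68; -3.69 -40.48 6.5 -1.233 0.68; -3.69 -40.48 6.5 -1.233 0.68; -3.69 -40.48 6.5 -1.233 0.68; -3.69 -40.48 6.5 -1.233 0.68'
python3 - <<'E'
from h import *
print(toolmove([.556,-.343,.031],.012))
snap("top","t3",(365,90,485,230),4);snap("side","s3",(280,180,420,360),4)
E
```

```text
time: 1.42
tool_pos: [0.5549, -0.344, 0.1403]
ee_rot: [-3.141, 0.001, 0.01]
wrist_force: [-0.2, 0.6, 0.7]
width: 0.0302
(array([ 0.12, -0.09, 10.93]), np.float64(-0.0021920507051216586))
```

View pics/s3.png

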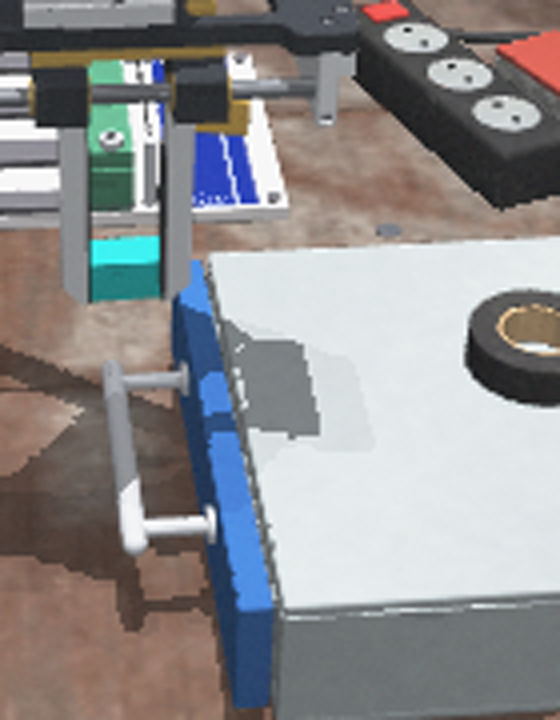

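Run:
```python
from h import *
q=w2px("side",[[.556,-.343,.05]]);print(q,(q-[280,180])*4)
print(w2px("side",[[.555,-.344,.14]]) , (w2px("side",[[.555,-.344,.14]])-[280,180])*4)
```

```text
[[310.62694606 293.52514121]] [[122.50778422 454.10056484]]
[[310.18773191 252.9834719 ]] [[120.75092762 291.93388762]]
```

Both views agree on the handle within 1 mm: predicted (122,454) and seen (122,455) in the crop. The open fingers straddle it, so I go down and grip.

```bash
python3 -m inch '0.1 -0.1 3 0 0.68; 0.1 -0.1 6 0 0.68; 0.1 -0.1 9 0 0.68; 0.1 -0.1 10.9 0 0.68; 0.1 -0.1 10.9 0 0.68; 0.1 -0.1 10.9 0 1; 0.1 -0.1 10.9 0 1; 0.1 -0.1 10.9 0 1; 0.1 -0.1 10.9 0 1; 0.1 -0.1 10.9 0 1'
```

```text
time: 2.35
tool_pos: [0.5569, -0.3447, 0.0345]
ee_rot: [3.138, -0.003, 0.009]
wrist_force: [-0.1, -0.6, 3.7]
width: 0.0101
```

```bash
python3 -m inch '-1.5 0 0 0 1; -3 0 0 0 1; -4.5 0 0 0 1; -6 0 0 0 1; -7.5 0 0 0 1; -9 0 0 0 1; -10.5 0 0 0 1; -12 0 0 0 1; -13 0 0 0 1; -13.8 0 0 0 1; -13.8 0 0 0 1; -13.8 0 0 0 1' && python3 -m inch '-0.2 0 0 0 1; -0.4 0 0 0 1;-0.6 0 0 0 1; -0.6 0 0 0 1'
```

```text
time: 3.35
tool_pos: [0.4183, -0.3476, 0.0345]
ee_rot: [3.135, -0.004, 0.008]
wrist_force: [-1.4, -4.8, -3.0]
width: 0.01
time: 3.68
tool_pos: [0.4118, -0.3478, 0.0345]
ee_rot: [3.134, -0.003, 0.008]
wrist_force: [-0.7, -2.8, -2.8]
width: 0.0103
```

```bash
python3 -m inch '0 0 0 0 0.68; 0 0 0 0 0.68; 0 0 0 0 0.68; 0 0 -4 0 0.68; 0 0 -8 0 0.68; 0 0 -12 0 0.68; -6 0 -15 0 0.5; -10 0 -15 0 0.5; -10 0 -15 0 0.5; -10 0 -15 0 0.5'
python3 - <<'E'
from h import *
snap("top","t4",(330,90,490,250),5);snap("side","s4",(220,160,460,380),3)
E
```

```text
time: 4.52
tool_pos: [0.309, -0.348, 0.1867]
ee_rot: [3.131, -0.004, 0.005]
wrist_force: [0.2, 0.2, 0.2]
width: 0.0464
```

View pics/t4.png

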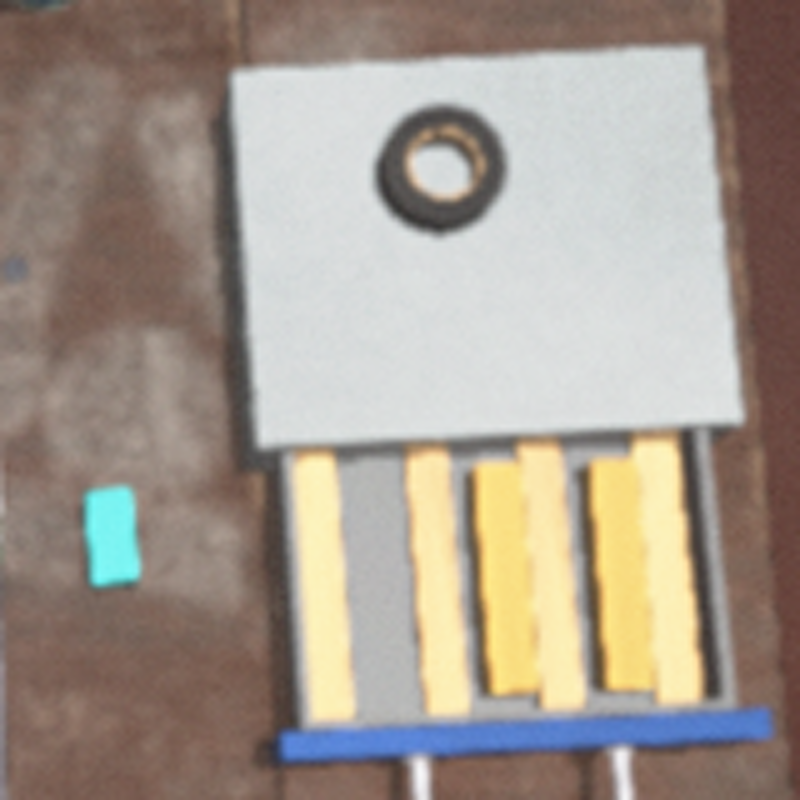

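View pics/s4.png

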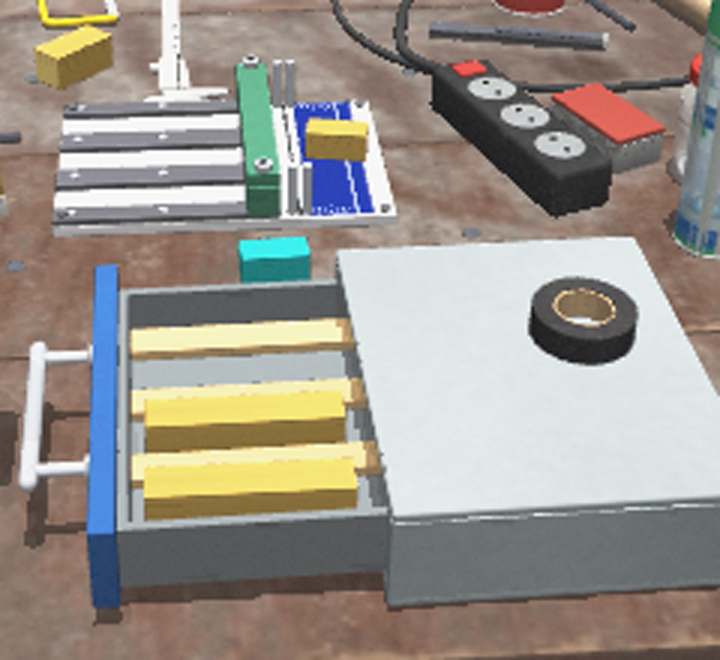

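```bash
cat >> h.py <<'E'
def yellow(p,roi,z,n,lo=(15,120,120),hi=(32,255,255),amin=60):
    x0,y0,x1,y1=roi
    m=cv2.inRange(cv2.cvtColor(p[y0:y1,x0:x1],cv2.COLOR_BGR2HSV),lo,hi)
    cs,_=cv2.findContours(m,cv2.RETR_EXTERNAL,cv2.CHAIN_APPROX_NONE);out=[]
    for c in cs:
        if cv2.contourArea(c)<amin: continue
        w=px2w(n,c[:,0]+[x0,y0],z)[:,:2].astype(np.float32)
        r=cv2.minAreaRect(w*1000);b=cv2.boxPoints(r)/1000
        e=[b[1]-b[0],b[2]-b[1]];e=max(e,key=np.linalg.norm);e=e if e[0]>0 else -e
        out.append((np.round(np.array(r[0])/1000,4),np.round(r[1],1),round(float(np.arctan2(e[1],e[0])),3),(c[:,0].mean(0)+[x0,y0]).round(1)))
    return out
E
python3 - <<'E'
from h import *
p,_=snap("top")
hsv=cv2.cvtColor(p,cv2.COLOR_BGR2HSV)
f=lambda x,y:(int(x/5+330),int(y/5+90))
for q in[(505,580),(625,580),(437,580),(325,580)]:
    u,v=f(*q);print(q,hsv[v,u])
for o in yellow(p,(380,170,480,240),.047,"top"):print(o)
for o in yellow(p,(270,155,320,200),.035,"top"):print(o)
E
```

```text
(505, 580) [ 24 120 249]
(625, 580) [ 23 121 249]
(437, 580) [ 24  72 252]
(325, 580) [ 25  68 252]
(array([ 0.5379, -0.3427]), array([113.5,  25.6]), 0.015, array([429.5, 203.1]))
(array([ 0.5377, -0.4013]), array([115.7,  26. ]), 0.025, array([453. , 205.2]))
```

Run:
```python
from h import *
p,_=snap("top")
for s in(95,105):
  for o in yellow(p,(380,170,480,240),.047,"top",lo=(15,s,120)):print(s,o)
  for o in yellow(p,(270,155,320,200),.035,"top",lo=(15,s,120)):print(s,o)
print(toolmove([.536,-.3425,.12],np.pi/2+.015),toolmove([.536,-.3425,.12],-np.pi/2+.015))
```

```text
95 (array([ 0.5387, -0.4033]), array([118.6,  29. ]), 0.009, array([453.7, 205.1]))
95 (array([ 0.5374, -0.3435]), array([128.3,  29.6]), 0.013, array([430.9, 205.9]))
95 (array([0.6295, 0.0152]), array([24.3, 47.5]), -0.204, array([292.7, 175.8]))
105 (array([ 0.5389, -0.4022]), array([118.2,  27.3]), 0.002, array([453.4, 204.9]))
105 (array([ 0.5389, -0.3432]), array([120.2,  28.8]), 0.015, array([430.3, 205.5]))
105 (array([0.6294, 0.0153]), array([23.5, 47.1]), -0.176, array([292.7, 175.8]))
(array([22.37, -0.31,  6.45]), np.float64(-1.5766929895960868)) (array([22.37, -0.31,  6.45]), np.float64(1.5648861308004236))
```

```bash
python3 -m inch '3 0 1 0.12 0.55; 6 0 2 0.25 0.55; 9 0 3 0.37 0.55; 12 0 4 0.5 0.55; 15 0 5 0.62 0.55; 18 -0.1 6 0.75 0.55; 20 -0.2 6.4 0.87 0.55; 22.6 -0.35 6.4 1 0.55; 22.6 -0.35 6.4 1.12 0.55; 22.6 -0.35 6.4 1.25 0.55; 22.6 -0.35 6.4 1.37 0.55; 22.6 -0.35 6.4 1.5 0.55; 22.6 -0.35 6.4 1.565 0.55; 22.6 -0.35 6.4 1.565 0.55; 22.6 -0.35 6.4 1.565 0.55; 22.6 -0.35 6.4 1.565 0.55'
python3 - <<'E'
from h import *
print(toolmove([.538,-.343,.033],-np.pi/2+.013))
snap("top","t5",(330,90,490,250),4);snap("side","s5",(220,160,460,380),3)
E
```

```text
time: 6.05
tool_pos: [0.5388, -0.3414, 0.1196]
ee_rot: [-3.139, -0.005, -1.553]
wrist_force: [-0.5, 0.3, 0.4]
width: 0.042
(array([0.11, 0.1 , 8.66]), np.float64(0.004458475186116621))
```

View pics/s5.png

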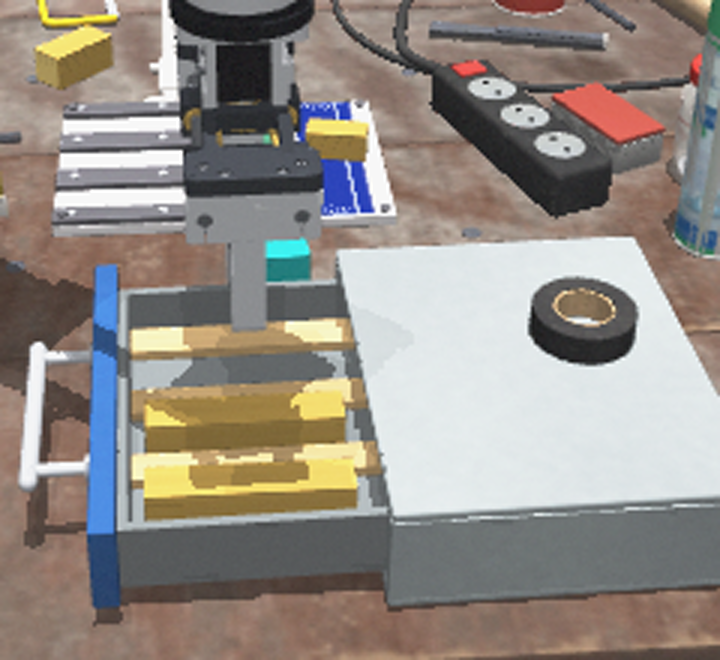

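The side view shows the fingers above the middle bar, finger column (248) against bar middle (245), so I go down and grip.

```bash
python3 -m inch '0.1 0.1 3 0 0.55; 0.1 0.1 6 0 0.55; 0.1 0.1 8.3 0 0.55; 0.1 0.1 8.7 0 0.55; 0.1 0.1 8.7 0 0.55; 0.1 0.1 8.7 0 1; 0.1 0.1 8.7 0 1; 0.1 0.1 8.7 0 1; 0.1 0.1 8.7 0 1; 0.1 0.1 8.7 0 1; 0.1 0.1 8.7 0 1' && python3 -m inch '0 0 -3 0 1; 0 0 -6 0 1; 0 0 -9 0 1; 0 0 -11 0 1; 0 0 -11 0 1; 0 0 -11 0 1'
python3 - <<'E'
from h import *
print(toolmove([.480,.0118,.13],-np.pi/2))
snap("top","t6",(330,90,490,250),4);snap("side","s6",(220,140,460,360),3)
E
```

```text
time: 7.07
tool_pos: [0.5383, -0.3442, 0.0341]
ee_rot: [-3.137, -0.008, -1.555]
wrist_force: [0.7, -2.4, 0.9]
width: 0.025
time: 7.57
tool_pos: [0.5376, -0.3428, 0.1432]
ee_rot: [-3.138, -0.007, -1.554]
wrist_force: [-0.2, -0.0, -8.6]
width: 0.0249
(array([-35.56,   5.18,   1.06]), np.float64(0.01648335350308191))
```

View pics/s6.png

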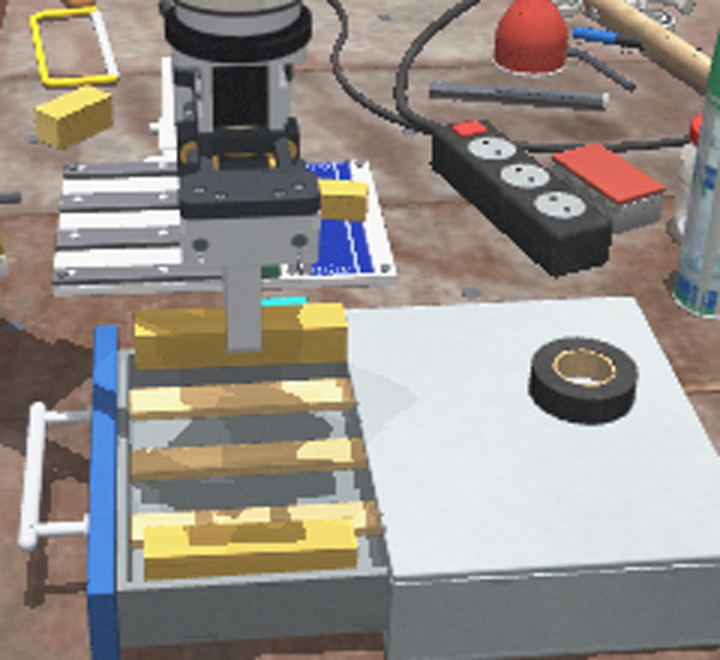

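The bar is held level and centred between the pads, and about 8 N of weight shows. Next I carry it over the middle groove.

```bash
python3 -m inch '-3 0.5 0 0 1; -6.5 1 0 0 1; -10 1.5 0 0 1; -13.5 2 0 0 1; -17 2.5 0 0 1; -20.5 3 0 0.005 1; -24 3.5 0 0.01 1; -27.5 4 0 0.015 1; -31 4.5 0 0.0165 1; -33.5 5 0.5 0.0165 1; -35.5 5.4 1 0.0165 1; -35.56 5.5 1 0.0165 1; -35.56 5.5 1 0.0165 1; -35.56 5.5 1 0.0165 1'
python3 - <<'E'
from h import *
print(toolmove([.477,.0118,.07],-np.pi/2))
snap("top","t7",(240,150,370,270),6);snap("side","s7",(180,100,380,260),4)
E
```

```text
time: 8.83
tool_pos: [0.4742, 0.0126, 0.127]
ee_rot: [3.137, -0.003, -1.571]
wrist_force: [-0.2, -0.2, -5.8]
width: 0.0248
(array([ 0.06, -0.31,  5.7 ]), np.float64(0.00014067641429584037))
```

View pics/s7.png

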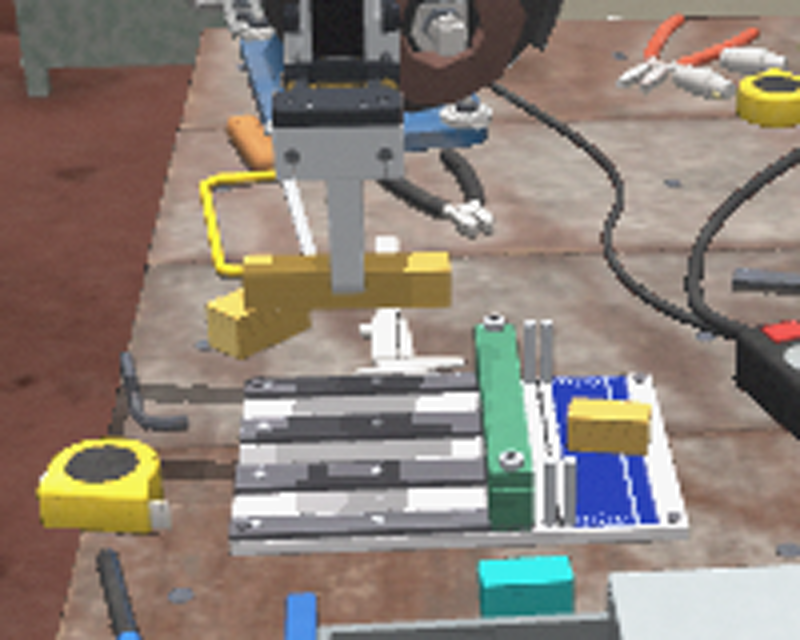

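View pics/t7.png

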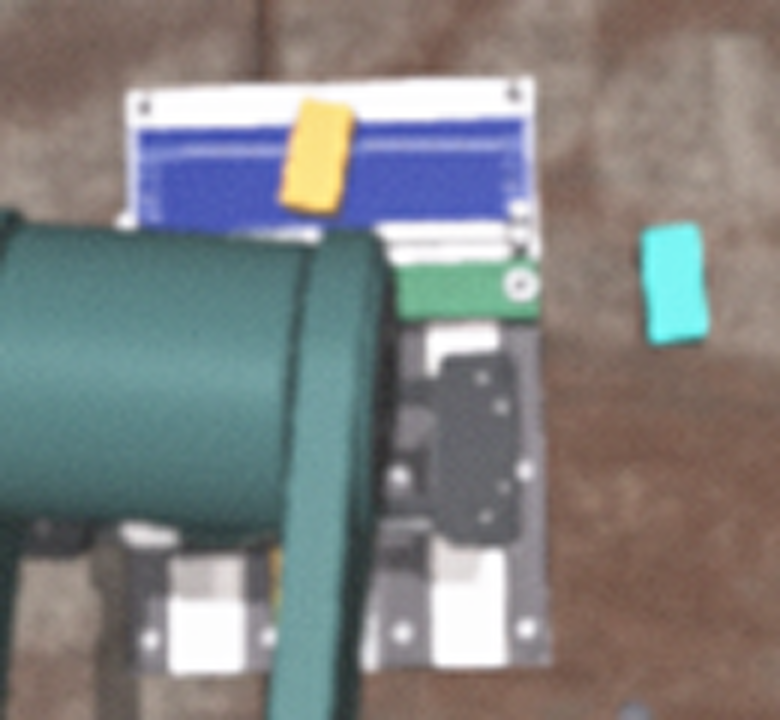

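Run:
```python
from h import *
p=cv2.imread("pics/top0.png");g=p.max(2).astype(float)
for v in(212,220,236,244,252):
    r=g[v,258:336];th=185
    e=[258+i+(th-r[i])/(r[i+1]-r[i]) for i in range(len(r)-1) if (r[i]<th)!=(r[i+1]<th)]
    w=px2w("top",[(x,v) for x in e],.013)
    print(v,np.round(e,2),w[:,1].round(4),w[0,0].round(3))
```

```text
212 [258.64 267.34 280.26 288.37 301.83 310.25 322.98] [ 0.1105  0.087   0.052   0.0301 -0.0062 -0.0289 -0.0631] 0.537
220 [258.63 267.39 280.53 288.45 302.18 310.23 323.64] [ 0.1105  0.0869  0.0514  0.0301 -0.0068 -0.0284 -0.0644] 0.515
236 [267.31 280.3  288.89 302.14 310.35 324.  ] [ 0.0871  0.0523  0.0294 -0.006  -0.0279 -0.0643] 0.472
244 [267.38 280.71 288.89 302.43 310.39 323.95] [ 0.087   0.0514  0.0296 -0.0065 -0.0276 -0.0637] 0.451
252 [267.36 280.74 289.2  302.54 311.15 323.88] [ 0.0871  0.0515  0.029  -0.0064 -0.0293 -0.063 ] 0.429
```

Groove centres are at y = 0.0693, 0.0116 and -0.0462 (spacing 58 mm as given), yaw about 0. I lower the bar into the middle groove.

```bash
python3 -m inch '0.1 -0.3 2.5 0 1; 0.1 -0.3 5 0 1; 0.1 -0.3 7.5 0 1; 0.1 -0.3 9 0 1; 0.1 -0.3 10 0 1; 0.1 -0.3 10 0 1; 0.1 -0.3 10 0 1'
python3 - <<'E'
from h import *
print(toolmove([.477,.0116,.0225],-np.pi/2), robot.get_obs()['wrist_force'])
snap("side","s8",(180,100,380,260),4)
E
```

```text
time: 9.52
tool_pos: [0.4781, 0.01, 0.0282]
ee_rot: [3.139, -0.003, -1.573]
wrist_force: [0.2, -0.5, -6.3]
width: 0.0247
(array([-0.16,  0.11,  0.57]), np.float64(-0.002402332706705434)) [ 0.1991374  -0.50082055 -6.29323998]
```

View pics/s8.png

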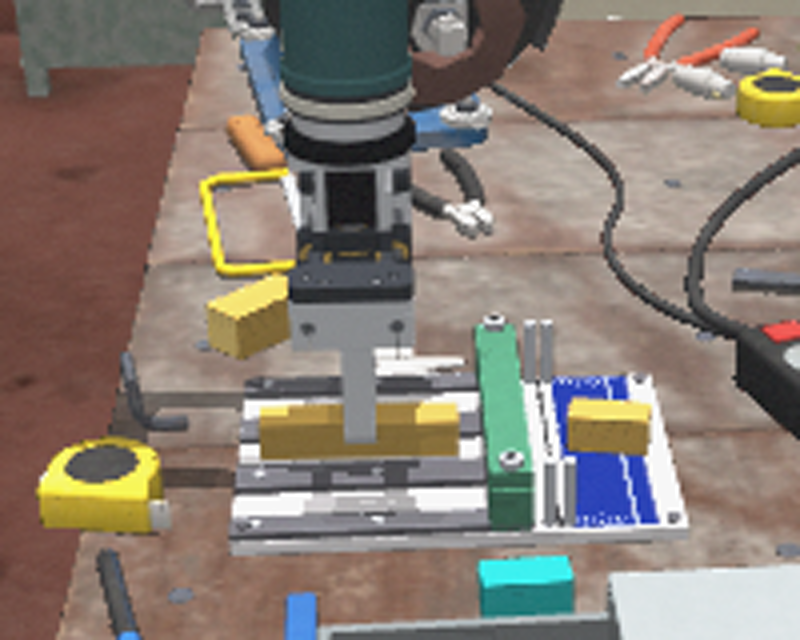

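```bash
python3 -m inch '-0.15 0 0 0 1; -0.15 0 0.3 0 1; -0.15 0 0.55 0 1; -0.15 0 0.6 0 1; -0.15 0 0.6 0 1'
```

```text
time: 9.98
tool_pos: [0.4788, 0.0117, 0.0231]
ee_rot: [3.141, -0.003, -1.573]
wrist_force: [-0.1, 0.9, -6.3]
width: 0.0246
```

```bash
python3 -m inch '0 0 0.1 0 1; 0 0 0.2 0 1; 0 0 0.2 0 1; 0 0 0.2 0 1'
```

```text
time: 10.32
tool_pos: [0.4789, 0.0117, 0.0221]
ee_rot: [3.141, -0.003, -1.573]
wrist_force: [-3.2, 0.2, 1.2]
width: 0.0242
```

```bash
python3 -m inch '0 0 0 0 0.55; 0 0 0 0 0.55; 0 0 -0.5 0 0.55; 0 0 -4 0 0.55; 0 0 -8 0 0.55; 3 -0.5 -10 0 0.55; 7 -1 -10 0 0.55; 11 -1.7 -10 0 0.55; 15 -2.3 -10 0 0.55; 19 -3 -10 0 0.55; 23 -3.5 -10 0 0.55; 27 -4 -10 0 0.55; 31 -4.7 -10 0 0.55; 35 -5.2 -10 0 0.55; 39 -5.8 -10 0 0.55; 41.3 -5.9 -10 -0.015 0.55; 41.3 -5.9 -10 -0.015 0.55; 41.3 -5.9 -10 -0.015 0.55; 41.3 -5.9 -10 -0.015 0.55'
python3 - <<'E'
from h import *
p,_=snap("side","s9",(180,100,460,380),2.5)
print(toolmove([.538,-.402,.033],-np.pi/2+.013))
p,_=snap("top","t9",(240,150,370,270),6)
for o in yellow(p,(260,190,330,270),.035,"top",lo=(15,100,120)):print(o)
E
```

```text
time: 11.9
tool_pos: [0.5375, -0.4004, 0.1237]
ee_rot: [3.142, -0.003, -1.558]
wrist_force: [-0.6, 0.2, 0.6]
width: 0.0421
(array([ 0.18, -0.04,  9.09]), np.float64(0.001030825329206406))
(array([0.4782, 0.0122]), array([ 23.6, 112.4]), -0.014, array([294.8, 232.2]))
```

View pics/s9.png

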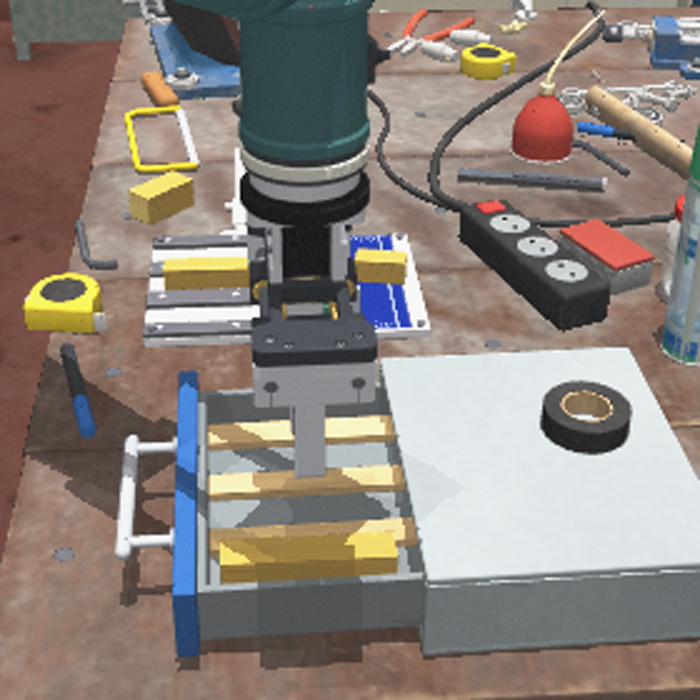

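The first bar lies in the middle groove at (0.478, 0.012), and the drawer's second bar is under the fingers.

```bash
python3 -m inch '0.15 0 3 0 0.55; 0.15 0 6 0 0.55; 0.15 0 8.5 0 0.55; 0.15 0 9.1 0 0.55; 0.15 0 9.1 0 0.55; 0.15 0 9.1 0 1; 0.15 0 9.1 0 1; 0.15 0 9.1 0 1; 0.15 0 9.1 0 1; 0.15 0 9.1 0 1; 0.15 0 9.1 0 1' && python3 -m inch '0 0 -3 0 1; 0 0 -6 0 1; 0 0 -9 0 1; 0 0 -10 0 1; 0 0 -10 0 1; 0 0 -10 0 1'
python3 - <<'E'
from h import *
print(toolmove([.477,-.0462,.125],-np.pi/2))
E
```

```text
time: 12.92
tool_pos: [0.5384, -0.4028, 0.0346]
ee_rot: [-3.139, -0.006, -1.557]
wrist_force: [1.0, -2.8, 4.0]
width: 0.0248
time: 13.42
tool_pos: [0.5374, -0.4011, 0.1322]
ee_rot: [3.141, -0.003, -1.556]
wrist_force: [-0.3, -0.2, -7.3]
width: 0.0249
(array([-35.58,   5.53,   0.6 ]), np.float64(0.014437634532890408))
```

```bash
python3 -m inch '-3 0.5 0 0 1; -6.5 1 0 0 1; -10 1.5 0 0 1; -13.5 2 0 0 1; -17 2.5 0 0 1; -20.5 3 0 0.005 1; -24 3.5 0 0.01 1; -27.5 4 0 0.0144 1; -31 4.5 0 0.0144 1; -33.5 5 0.5 0.0144 1; -35.5 5.4 0.6 0.0144 1; -35.58 5.5 0.6 0.0144 1; -35.58 5.5 0.6 0.0144 1; -35.58 5.5 0.6 0.0144 1'
python3 - <<'E'
from h import *
print(toolmove([.477,-.0462,.027],-np.pi/2))
snap("side","s10",(180,100,380,260),4)
snap("top","t10",(240,150,370,270),6)
E
```

```text
time: 14.58
tool_pos: [0.4759, -0.0462, 0.1226]
ee_rot: [3.137, -0.003, -1.57]
wrist_force: [0.2, -0.2, -7.1]
width: 0.0248
(array([-0.02, -0.15,  9.56]), np.float64(0.00035427044013067497))
```

View pics/s10.png

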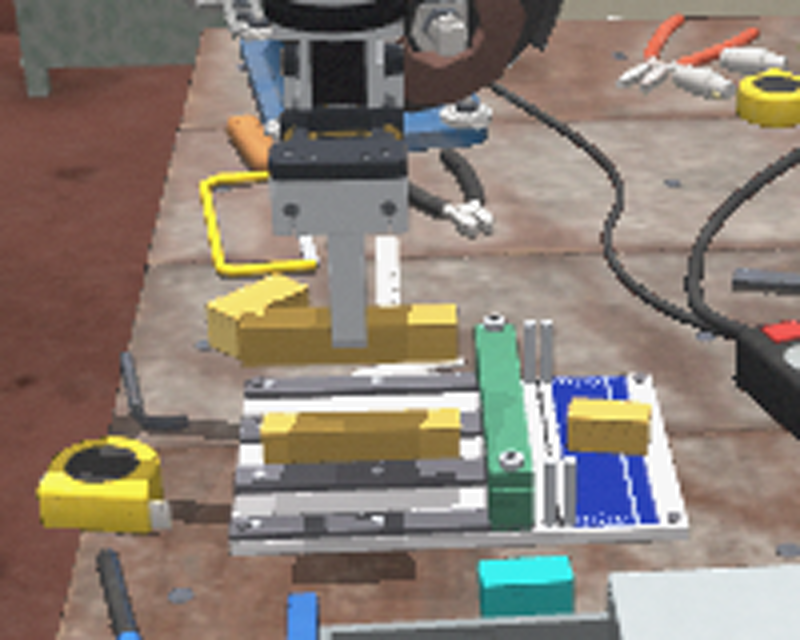

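```bash
python3 -m inch '0 -0.1 2.5 0 1; 0 -0.1 5 0 1; 0 -0.1 7.5 0 1; -0.1 -0.1 9 0 1; -0.1 -0.1 9.5 0 1; -0.1 -0.1 9.5 0 1; -0.1 -0.1 9.5 0 1'
python3 - <<'E'
from h import *
print(toolmove([.477,-.0462,.0221],-np.pi/2))
E
```

```text
time: 15.27
tool_pos: [0.4783, -0.0469, 0.0294]
ee_rot: [3.14, -0.004, -1.573]
wrist_force: [0.1, -0.5, -6.8]
width: 0.0246
(array([-0.08,  0.13,  0.73]), np.float64(-0.002070854555552794))
```

```bash
python3 -m inch '-0.08 0 0.2 0 1; -0.08 0 0.5 0 1; -0.08 0 0.7 0 1; -0.08 0 0.75 0 1; -0.08 0 0.75 0 1; -0.08 0 0.75 0 1; -0.08 0 0.8 0 1; -0.08 0 0.8 0 1'
```

```text
time: 15.93
tool_pos: [0.4788, -0.0463, 0.0225]
ee_rot: [3.141, -0.004, -1.573]
wrist_force: [-2.7, -0.7, 0.2]
width: 0.0246
```

```bash
python3 -m inch '0 0 0 0 0.55; 0 0 0 0 0.55; 0 0 -0.5 0 0.55; 0 0 -4 0 0.55; 0 0 -8 0 0.55; 0 0 -10 0 0.55; 0 0 -10 0 0.55'
python3 - <<'E'
from h import *
snap("side","s11",(180,100,380,260),4)
print(toolmove([.630,.0150,.12],-np.pi/2-.19))
E
```

```text
time: 16.52
tool_pos: [0.4831, -0.0467, 0.1297]
ee_rot: [-3.128, -0.007, -1.573]
wrist_force: [0.6, -0.1, 0.1]
width: 0.0421
(array([ -6.17, -14.84,   0.75]), np.float64(0.1880405309901947))
```

View pics/s11.png

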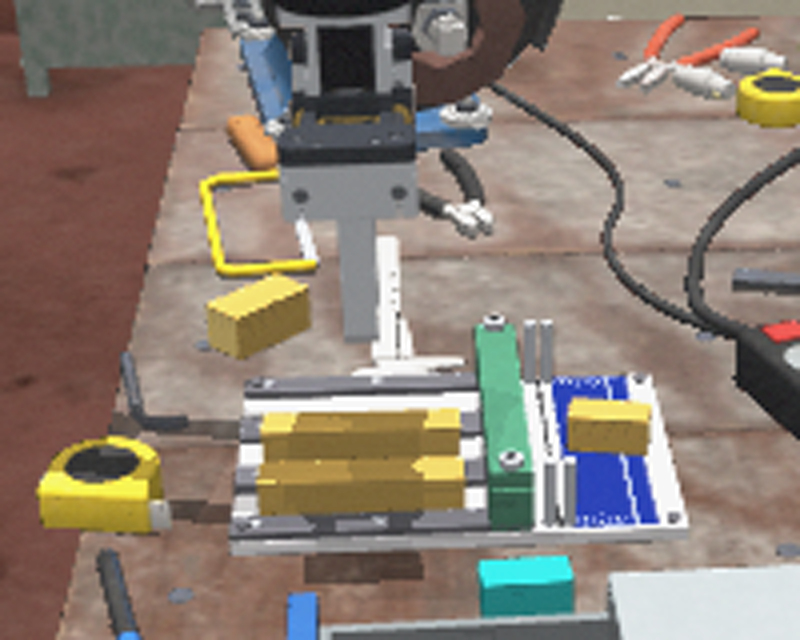

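Both bars lie in their grooves before the bridge. I move on to the remnant.

```bash
python3 -m inch '-1.5 -3.5 0.2 0.05 0.55; -3 -7 0.4 0.1 0.55; -4.6 -11 0.6 0.15 0.55; -6 -14 0.75 0.188 0.55; -6.17 -14.84 0.75 0.188 0.55; -6.17 -14.84 0.75 0.188 0.55; -6.17 -14.84 0.75 0.188 0.55; -6.17 -14.84 0.75 0.188 0.55'
python3 - <<'E'
from h import *
snap("side","s12",(260,120,400,240),5)
snap("top","t12",(240,150,370,270),6)
print(toolmove([.630,.0150,.021],-np.pi/2-.19))
E
```

```text
time: 17.23
tool_pos: [0.6285, 0.0144, 0.1192]
ee_rot: [-3.134, -0.005, -1.761]
wrist_force: [0.3, 0.3, 0.4]
width: 0.0424
(array([-0.13, -0.01,  9.92]), np.float64(-0.0007093160390384545))
```

View pics/s12.png

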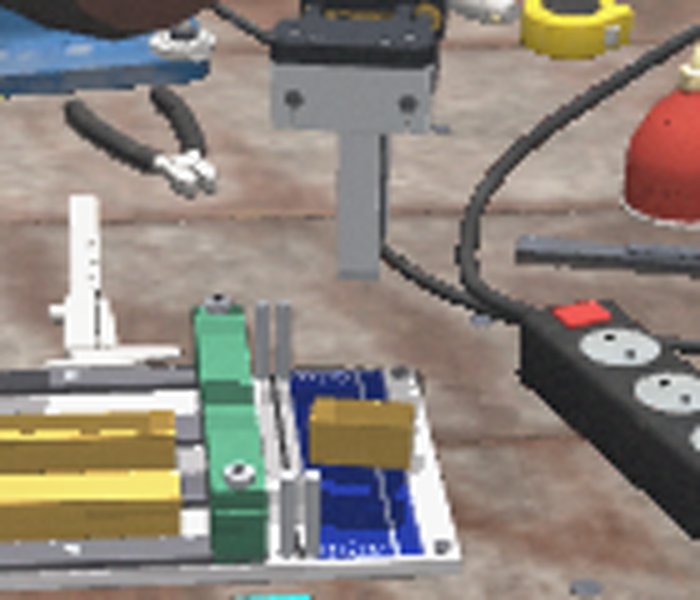

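View pics/t12.png

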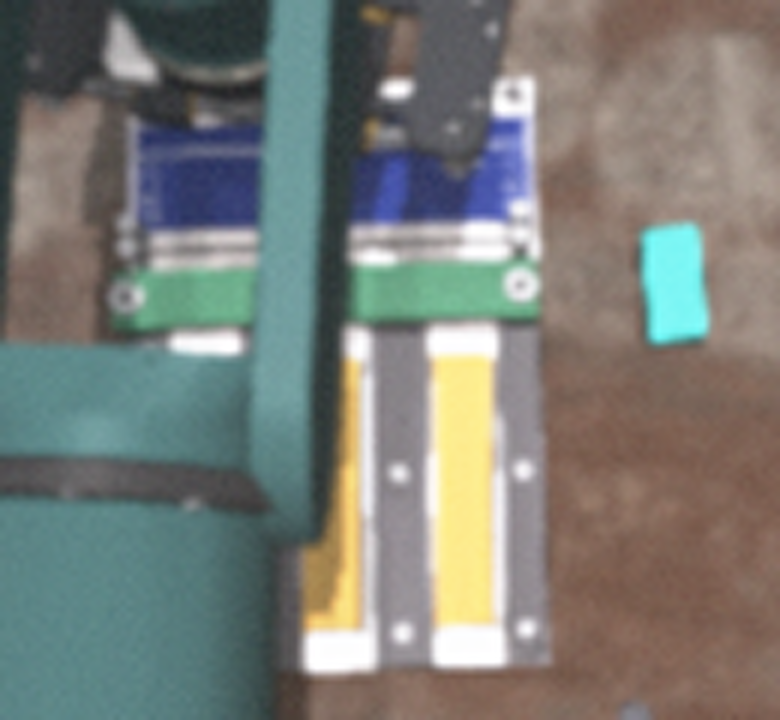

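```bash
python3 -m inch '-0.13 0 3 0 0.55; -0.13 0 6 0 0.55; -0.15 0 8.5 0 0.55; -0.2 0 9.7 0 0.55; -0.2 0 9.95 0 0.55; -0.2 0 9.95 0 0.55; -0.2 0 9.95 0 1; -0.2 0 9.95 0 1; -0.2 0 9.95 0 1; -0.2 0 9.95 0 1; -0.2 0 9.95 0 1' && python3 -m inch '0 0 -3 0 1; 0 0 -6 0 1; 0 0 -9 0 1; 0 0 -11 0 1; 0 0 -11 0 1; 0 0 -11 0 1'
python3 - <<'E'
from h import *
snap("side","s13",(260,100,400,220),5)
o=robot.get_obs();print(o['wrist_force'])
print(toolmove([.538,-.3435,.14],-np.pi/2+.013))
E
```

```text
time: 18.25
tool_pos: [0.6314, 0.0157, 0.0229]
ee_rot: [-3.129, -0.004, -1.761]
wrist_force: [-1.4, 0.5, 5.4]
width: 0.0247
time: 18.75
tool_pos: [0.6305, 0.0164, 0.1334]
ee_rot: [-3.127, -0.004, -1.761]
wrist_force: [1.0, 0.3, -3.6]
width: 0.0246
[-0.03043275 -0.26325728 -3.91682442]
(array([37.07,  2.13, -0.75]), np.float64(-0.2036886124987588))
```

View pics/s13.png

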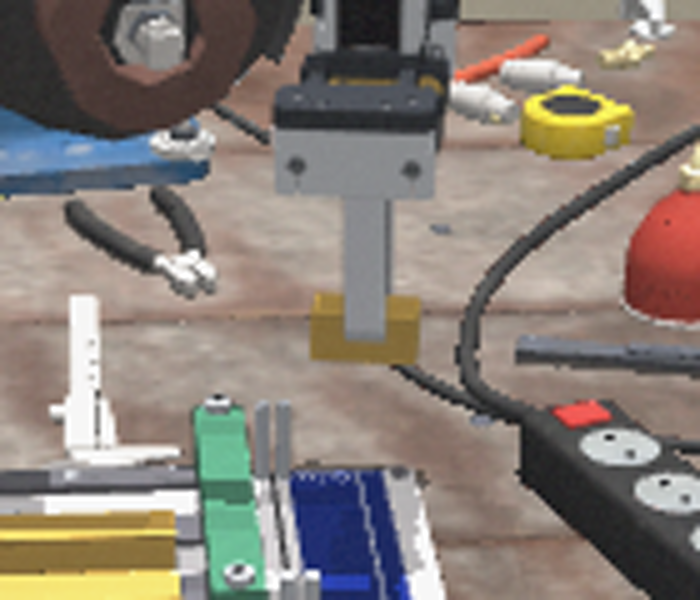

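```bash
python3 -m inch '3.5 0.2 0 0 1; 7 0.4 0 -0.05 1; 10.5 0.6 0 -0.1 1; 14 0.8 0 -0.15 1; 17.5 1 0 -0.2 1; 21 1.2 0 -0.204 1; 24.5 1.4 0 -0.204 1; 28 1.6 0 -0.204 1; 31.5 1.8 0 -0.204 1; 35 2 0 -0.204 1; 37 2.13 0 -0.204 1; 37.07 2.13 0 -0.204 1; 37.07 2.13 0 -0.204 1; 37.07 2.13 0 -0.204 1; 37.07 2.13 0 -0.204 1'
python3 - <<'E'
from h import *
snap("side","s14",(220,120,460,380),3)
o=robot.get_obs();print(o['wrist_force'])
print(toolmove([.538,-.3435,.0355],-np.pi/2+.013))
E
```

```text
time: 20.05
tool_pos: [0.5381, -0.3418, 0.1309]
ee_rot: [-3.134, -0.004, -1.556]
wrist_force: [-0.4, 0.4, -2.7]
width: 0.0249
[-0.12126077  0.05378447 -2.02035085]
(array([0.12, 0.11, 9.6 ]), np.float64(0.0022993181417798637))
```

View pics/s14.png

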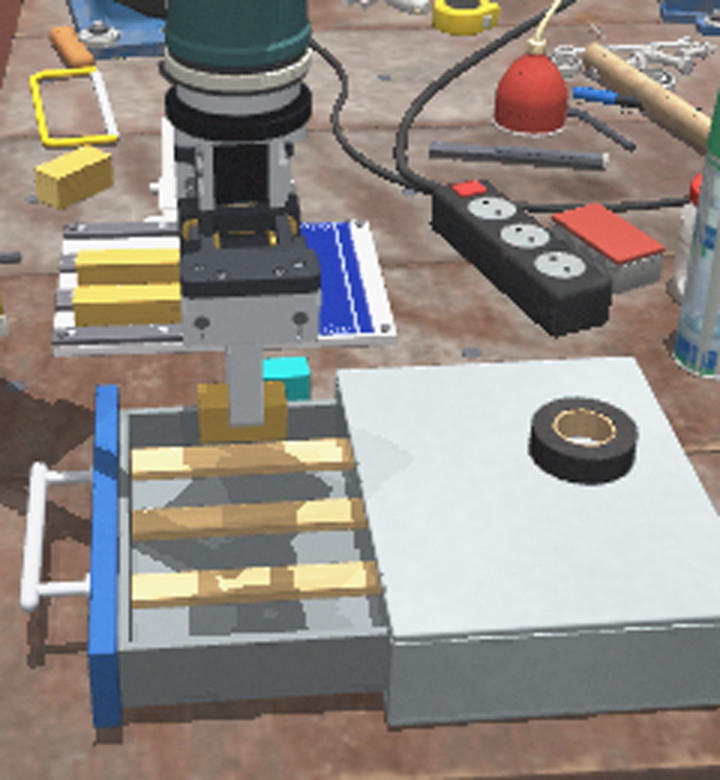

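```bash
python3 -m inch '0.1 0 3 0 1; 0.1 0 6 0 1; 0.1 0 8.5 0 1; 0.1 0 9.4 0 1; 0.1 0 9.6 0 1; 0.1 0 9.6 0 1; 0.1 0 9.6 0 1'
```

```text
time: 20.68
tool_pos: [0.5398, -0.343, 0.0363]
ee_rot: [-3.133, -0.005, -1.555]
wrist_force: [-0.2, -0.0, -2.4]
width: 0.0248
```

```bash
python3 -m inch '0 0 0.1 0 1; 0 0 0.15 0 1; 0 0 0.15 0 1; 0 0 0.15 0 0.55; 0 0 0.15 0 0.55; 0 0 -3 0 0.55; 0 0 -6 0 0.55; 0 0 -9 0 0.55; 0 0 -10 0 0.55; 0 0 -10 0 0.55'
python3 - <<'E'
from h import *
snap("side","s15",(220,120,460,380),3)
p,_=snap("top")
print(toolmove([.4113,-.346,.14],0.013),toolmove([.538,-.3435,.035]))
E
```

```text
time: 21.52
tool_pos: [0.5409, -0.3441, 0.1415]
ee_rot: [-3.125, -0.011, -1.555]
wrist_force: [0.8, 0.5, -0.5]
width: 0.0423
(array([ 0.16, 12.73, -0.55]), np.float64(-1.56753309705748)) (array([ 0.06,  0.15, 10.06]), None)
```

View pics/s15.png

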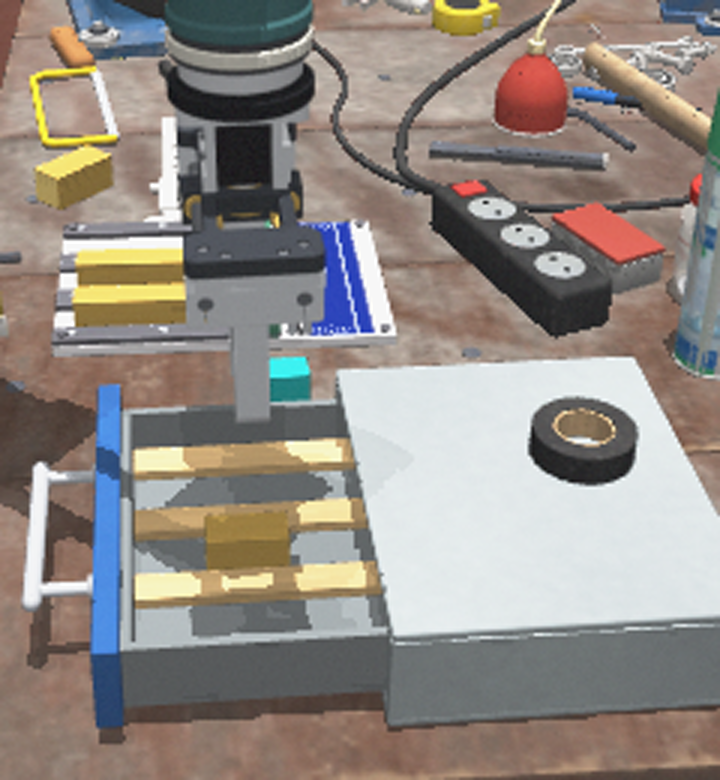

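```bash
python3 -m inch '0 2 0 -0.12 0.6; 0 4 0 -0.25 0.68; 0 6 0 -0.37 0.68; 0 8 0 -0.5 0.68; 0.1 10 0 -0.62 0.68; 0.16 12.7 -0.5 -0.75 0.68; 0.16 12.7 -0.5 -0.87 0.68; 0.16 12.7 -0.5 -1 0.68; 0.16 12.7 -0.5 -1.12 0.68; 0.16 12.7 -0.5 -1.25 0.68; 0.16 12.7 -0.5 -1.37 0.68; 0.16 12.7 -0.5 -1.5 0.68; 0.16 12.7 -0.5 -1.567 0.68; 0.16 12.7 -0.5 -1.567 0.68; 0.16 12.7 -0.5 -1.567 0.68; 0.16 12.7 -0.5 -1.567 0.68'
python3 - <<'E'
from h import *
p,_=snap("side","s16",(220,150,420,350),4)
print(toolmove([.4125,-.346,.033],0.013))
q=w2px("side",[[.4125,-.346,.05],[.412,-.346,.142]]);print((q-[220,150])*4)
E
```

```text
time: 22.95
tool_pos: [0.4111, -0.3454, 0.1379]
ee_rot: [3.139, -0.006, 0.011]
wrist_force: [-0.1, 0.4, -0.0]
width: 0.0301
(array([5.000e-02, 1.000e-02, 1.053e+01]), np.float64(-0.0018173075268124843))
[[ 41.79739429 591.66719298]
 [ 23.65357941 423.03614469]]
```

View pics/s16.png

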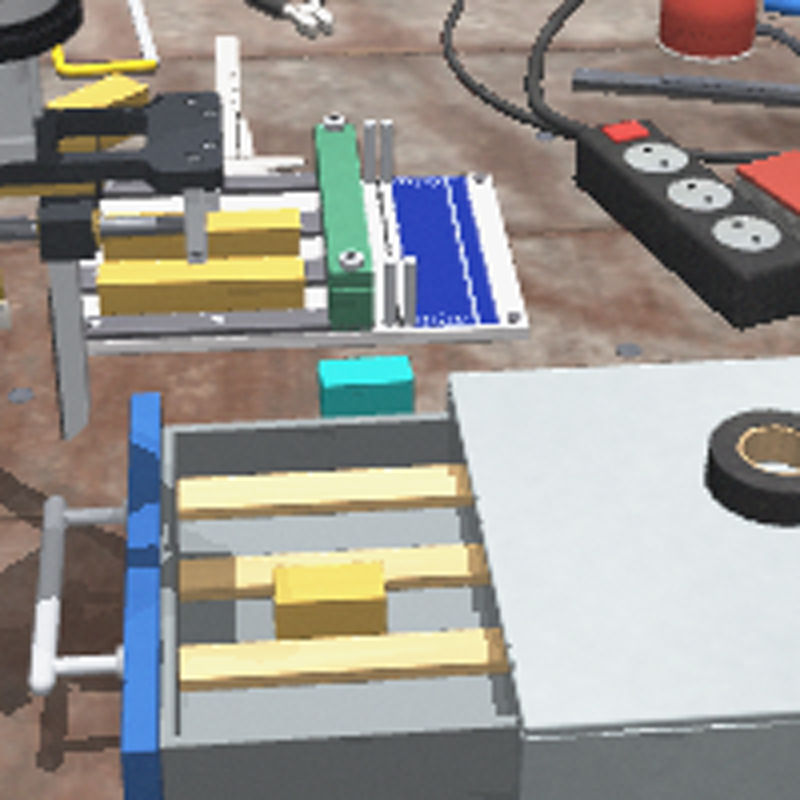

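```bash
python3 -m inch '0.3 0 3 0 0.68; 0.3 0 6 0 0.68; 0.3 0 9 0 0.68; 0.3 0 10.5 0 0.68; 0.3 0 10.5 0 0.68; 0.3 0 10.5 0 0.68; 0.3 0 10.5 0 1; 0.3 0 10.5 0 1; 0.3 0 10.5 0 1; 0.3 0 10.5 0 1; 0.3 0 10.5 0 1' && python3 -m inch '1.5 0 0 0 1; 3 0 0 0 1; 4.5 0 0 0 1; 6 0 0 0 1; 7.5 0 0 0 1; 9 0 0 0 1; 10.5 0 0 0 1; 12 0 0 0 1; 13 0 0 0 1; 13.5 0 0 0 1; 13.5 0 0 0 1; 13.5 0 0 0 1'
```

```text
time: 23.92
tool_pos: [0.4157, -0.3469, 0.0351]
ee_rot: [3.135, -0.009, 0.011]
wrist_force: [-1.8, 0.7, 4.2]
width: 0.0101
time: 24.92
tool_pos: [0.5504, -0.344, 0.0353]
ee_rot: [3.138, -0.008, 0.012]
wrist_force: [0.2, 3.9, -4.6]
width: 0.01
```

```bash
python3 -m inch '0.2 0 0 0 1; 0.4 0 0 0 1; 0.6 0 0 0 1; 0.6 0 0 0 1' && python3 -m inch '0.2 0 0 0 1; 0.3 0 0 0 1; 0.3 0 0 0 1'
```

```text
time: 25.25
tool_pos: [0.5563, -0.3439, 0.0353]
ee_rot: [3.139, -0.008, 0.011]
wrist_force: [-0.7, 2.7, -2.6]
width: 0.01
time: 25.5
tool_pos: [0.5574, -0.3438, 0.0352]
ee_rot: [3.139, -0.003, 0.011]
wrist_force: [-5.4, 3.0, -0.1]
width: 0.0097
```

```bash
python3 -m inch '0.2 0 0 0 1; 0.3 0 0 0 1; 0.3 0 0 0 1'
```

```text
time: 25.75
tool_pos: [0.5573, -0.3438, 0.0352]
ee_rot: [3.14, 0.004, 0.011]
wrist_force: [-9.1, 4.0, 2.1]
width: 0.01
```

```bash
python3 -m inch '0.3 0 0 0 1; 0.5 0 0 0 1; 0.5 0 0 0 1; 0.5 0 0 0 1'
```

```text
time: 26.08
tool_pos: [0.5572, -0.3438, 0.0352]
ee_rot: [-3.141, 0.015, 0.01]
wrist_force: [-12.5, 4.0, 4.7]
width: 0.0101
```

```bash
python3 -m inch '0 0 0 0 1; 0 0 0 0 0.72; 0 0 0 0 0.72; 0 0 0 0 0.72; 0 0 -3 0 0.72; 0 0 -6 0 0.72; 0 0 -9 0 0.72; 0 0 -11 0 0.72; 0 0 -11 0 0.72'
python3 - <<'E'
from h import *
p,_=snap("side","s17",(180,150,480,370),2.6)
p,_=snap("top","t17",(365,90,485,230),5)
E
```

```text
time: 26.83
tool_pos: [0.5621, -0.3463, 0.1531]
ee_rot: [3.133, 0.003, 0.009]
wrist_force: [0.6, -0.4, 1.5]
width: 0.0262
```

View pics/s17.png

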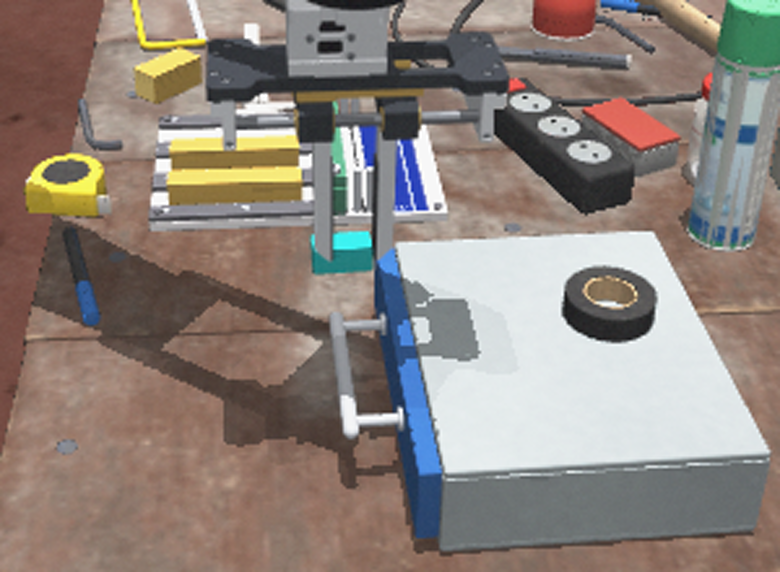

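Drawer is shut: the handle stalled at x = 0.5573 with 12 N of reaction. Next I measure the bars, and the line in both cameras.

Run:
```python
from h import *
p,_=snap("top","t18",(250,150,350,270),6)
for o in yellow(p,(258,190,330,270),.035,"top",lo=(15,95,120)):print(o)
# line in top: brightness ridge per column, z=.01
hsv=cv2.cvtColor(p,cv2.COLOR_BGR2HSV)
g=p[:,:,2].astype(float) # red channel: blue strip low, line high
pts=[]
for u in range(268,325):
    seg=g[170:183,u];b=np.median(seg);w=np.clip(seg-b-10,0,None)
    if w.sum()>20: pts.append((u,170+(w*np.arange(13)).sum()/w.sum()))
W=px2w("top",pts,.01)
a=np.polyfit(W[:,1],W[:,0],1);r=W[:,0]-np.polyval(a,W[:,1]);k=abs(r)<.002
a=np.polyfit(W[k,1],W[k,0],1);print("line top x at y=.0116,-.0462:",np.polyval(a,[.0116,-.0462]).round(4),"slope",a[0].round(4),k.sum(),len(k))
np.save("line_top.npy",a)
s,_=snap("side","s18",(310,170,370,240),10)
for n in("top","side"):
    K,E=cam(n);print(n,(-E[:3,:3].T@E[:3,3]).round(3))
print(toolmove([.431,.0116,.12],-np.pi/2))
```

```text
(array([0.4782, 0.0122]), array([ 23.6, 112.5]), -0.014, array([294.8, 232. ]))
(array([ 0.4792, -0.0469]), array([ 21. , 112.4]), -0.02, array([317. , 231.2]))
line top x at y=.0116,-.0462: [0.6445 0.6408] slope 0.0626 56 57
top [ 0.395 -0.093  1.135]
side [ 0.509 -1.044  0.636]
(array([-12.35, -35.63,   2.6 ]), np.float64(1.5802665008543122))
```

View pics/t18.png

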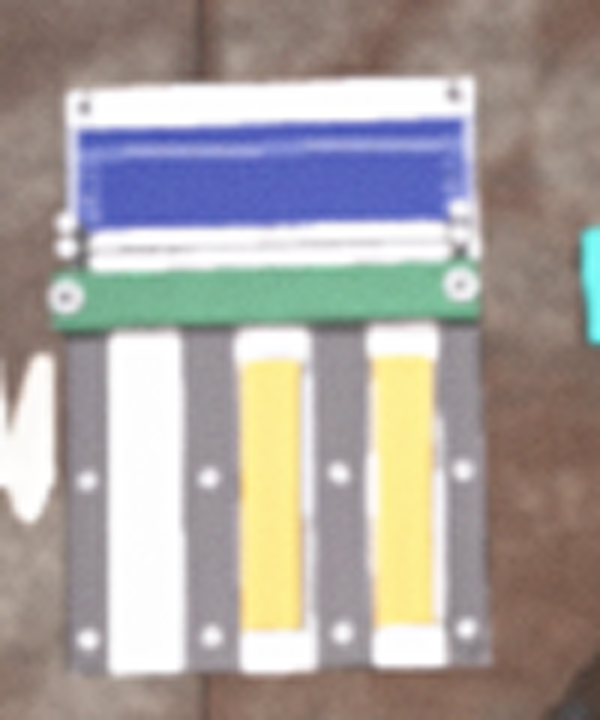

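View pics/s18.png

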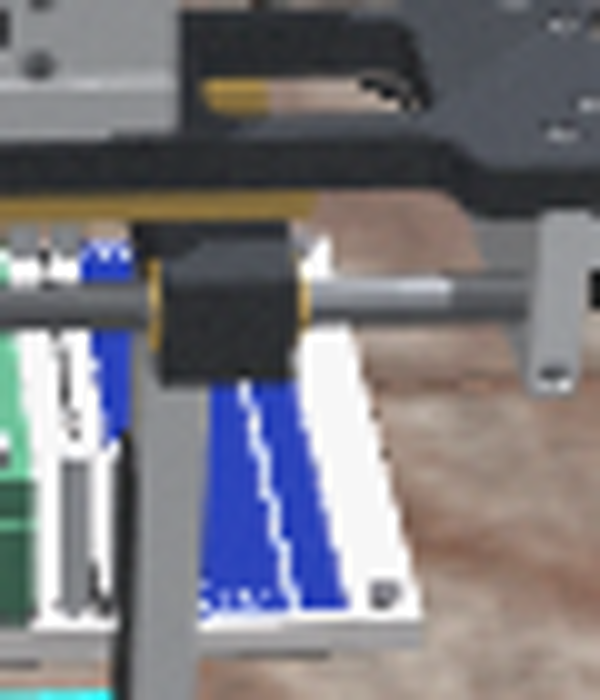

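```bash
cat >> h.py <<'E'
def line_top(p):
    g=p[:,:,2].astype(float);pts=[]
    for u in range(270,322):
        v0=np.polyval(np.polyfit(*w2px("top",[[.6385,.095,.01],[.6385,-.075,.01]]).T,1),u)
        r=np.arange(int(round(v0))-2,int(round(v0))+3);seg=g[r,u];i=1+np.argmax(seg[1:4])
        a,b,c=seg[i-1:i+2]
        if b-min(a,c)<12 : continue
        den=a-2*b+c;pts.append((u,r[i]+(0.5*(a-c)/den if den else 0)))
    W=px2w("top",pts,.01);k=np.ones(len(W),bool)
    for _ in range(4):
        f=np.polyfit(W[k,1],W[k,0],1);k=abs(W[:,0]-np.polyval(f,W[:,1]))<.0015
    return f,k.sum(),len(k)
def line_side(s):
    """pixels of the line in side view, subpixel per row"""
    g=s[:,:,2].astype(float);pts=[];f0=np.polyfit(*w2px("side",[[.639,.09,.01],[.639,-.07,.01]])[:,::-1].T,1)
    q=w2px("side",[[.639,.09,.01],[.639,-.07,.01]])[:,1]
    for v in range(int(min(q))+2,int(max(q))-1):
        u0=int(round(np.polyval(f0,v)));r=np.arange(u0-3,u0+4);seg=g[v,r];i=np.argmax(seg)
        if s[v,r].max(1)[0]<60 or seg[i]-np.median(seg)<40: continue
        w=np.clip(seg-np.median(seg)-10,0,None);pts.append(((w*r).sum()/w.sum(),v))
    W=px2w("side",pts,.01);k=np.ones(len(W),bool)
    for _ in range(4):
        f=np.polyfit(W[k,1],W[k,0],1);k=abs(W[:,0]-np.polyval(f,W[:,1]))<.002
    return f,k.sum(),len(k)
E
python3 - <<'E'
from h import *
p=cv2.imread("pics/top0.png");s=cv2.imread("pics/side0.png")
p,_=robot.snapshot("top")
f=line_top(p);print("top",f,np.polyval(f[0],[.0116,-.0462]).round(4))
f=line_side(s);print("side",f,np.polyval(f[0],[.0116,-.0462]).round(4))
E
```

```text
top (array([0.00066305, 0.63871492]), np.int64(52), 52) [0.6387 0.6387]
side (array([-0.01088576,  0.63877563]), np.int64(17), 17) [0.6386 0.6393]
```

Line x = 0.6387 from both cameras. Bars are still in place. Next I go to the rear end of the middle bar.

```bash
python3 -m inch '-1 -3 0 0.12 0.55; -2 -6 0.5 0.25 0.55; -3 -9 1 0.37 0.55; -4 -12 1.5 0.5 0.55; -5 -15 2 0.62 0.55; -6 -18 2.5 0.75 0.55; -7 -21 2.6 0.87 0.55; -8 -24 2.6 1 0.55; -9 -27 2.6 1.12 0.55; -10 -30 2.6 1.25 0.55; -11 -33 2.6 1.37 0.55; -12.35 -35.63 2.6 1.5 0.55; -12.35 -35.63 2.6 1.58 0.55; -12.35 -35.63 2.6 1.58 0.55; -12.35 -35.63 2.6 1.58 0.55; -12.35 -35.63 2.6 1.58 0.55'
python3 - <<'E'
from h import *
print(toolmove([.431,.0118,.0225],-np.pi/2))
E
```

```text
time: 28.42
tool_pos: [0.4305, 0.0114, 0.1189]
ee_rot: [3.122, 0.002, -1.569]
wrist_force: [0.1, -0.5, -0.6]
width: 0.0422
(array([-0.02, -0.24,  9.64]), np.float64(0.001468035251665356))
```

```bash
python3 -m inch '0 0 3 0 0.55; 0 0 6 0 0.55; 0 0 8.5 0 0.55; 0 0 9.4 0 0.55; 0 0 9.6 0 0.55; 0 0 9.6 0 0.55; 0 0 9.6 0 1; 0 0 9.6 0 1; 0 0 9.6 0 1; 0 0 9.6 0 1; 0 0 9.6 0 1'
python3 - <<'E'
from h import *
p,_=snap("side","s19",(210,150,370,250),5)
E
```

```text
time: 29.33
tool_pos: [0.43, 0.0116, 0.0245]
ee_rot: [3.126, 0.002, -1.569]
wrist_force: [0.3, 0.5, 4.5]
width: 0.0247
```

View pics/s19.png

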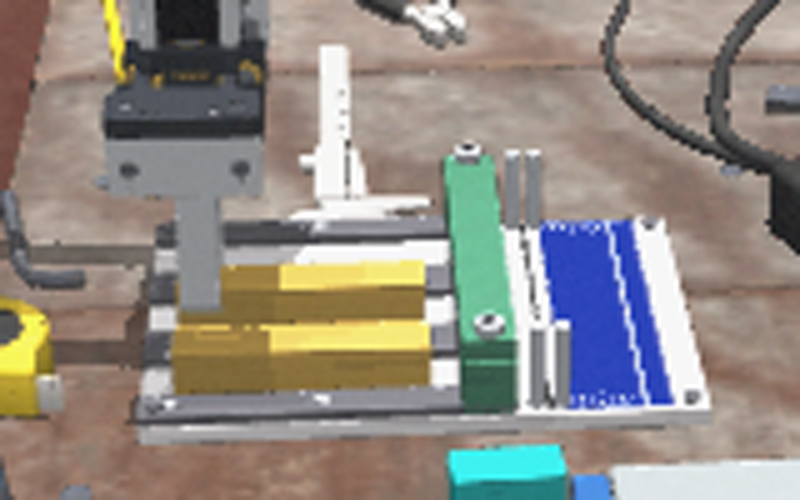

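```bash
python3 -m inch '0 -0.5 0 0 1; 0 -1 -0.02 0 1; 0 -2 -0.03 0 1; 0 -3 -0.05 0 1; 0 -4 -0.06 0 1; 0 -5 -0.08 0 1; 0 -6 -0.09 0 1; 0 -7 -0.11 0 1; 0 -8 -0.12 0 1; 0 -9 -0.14 0 1; 0 -9.5 -0.15 0 1; 0 -9.5 -0.15 0 1; 0 -9.5 -0.15 0 1'
python3 - <<'E'
from h import *
p,_=snap("side","s20",(210,150,370,250),5)
p,_=snap("top","t20",(250,150,350,270),6)
E
```

```text
time: 30.47
tool_pos: [0.5249, 0.0118, 0.0246]
ee_rot: [3.124, 0.002, -1.569]
wrist_force: [-3.2, -0.2, 3.9]
width: 0.0246
```

View pics/s20.png

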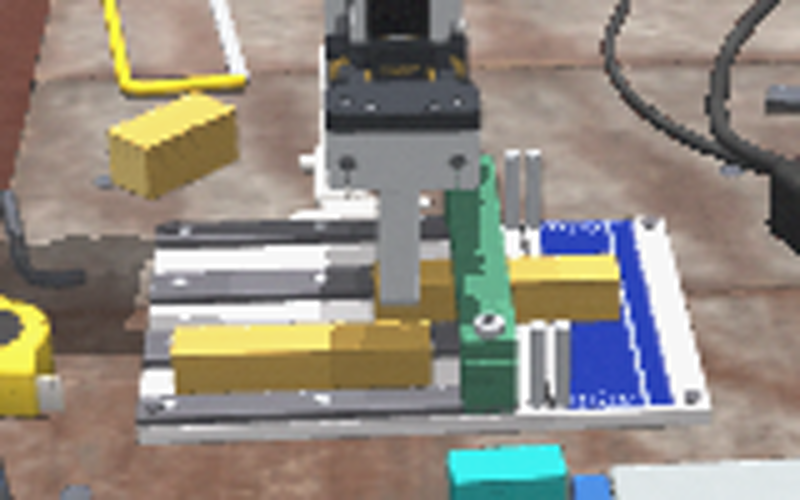

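View pics/t20.png

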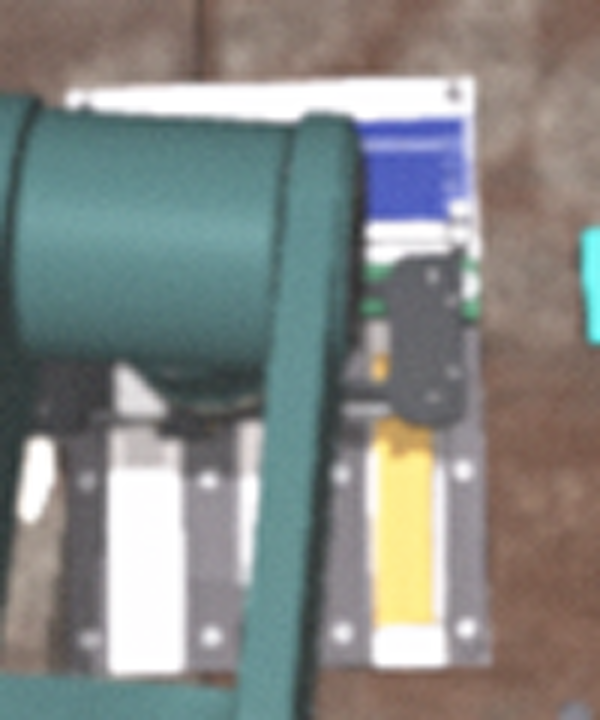

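```bash
cat >> h.py <<'E'
def end_side(s,yface,xg,zs=(.015,.018,.021,.024,.027,.030)):
    """x of a bar's far end from its near side face (plane y=yface), subpixel yellow->blue edge in side view"""
    K,E=cam("side");c=-E[:3,:3].T@E[:3,3];out=[]
    d=s[:,:,2].astype(float)-s[:,:,0]   # red - blue: brass high, blue strip low
    for z in zs:
        u0,v0=w2px("side",[[xg,yface,z]])[0];v=int(round(v0));r=np.arange(int(u0)-12,int(u0)+13);seg=d[v,r]
        hi=np.median(seg[:5]);lo=-100;th=(hi+min(seg[8:].min(),0))/2
        i=[k for k in range(len(r)-1) if seg[k]>=th>seg[k+1]]
        if not i: continue
        i=i[-1];u=r[i]+(seg[i]-th)/(seg[i]-seg[i+1])
        ray=E[:3,:3].T@np.linalg.inv(K)@np.array([u,v,1]);t=(yface-c[1])/ray[1];out.append((c+ray*t)[[0,2]])
    return np.array(out).round(4)
E
python3 - <<'E'
from h import *
s,_=snap("side")
e=end_side(s,-.0007,.632);print(e,np.median(e[:,0]) if len(e) else None)
E
```

```text
[[0.6386 0.0162]
 [0.6347 0.0191]
 [0.6358 0.0219]
 [0.6355 0.0248]
 [0.6358 0.0276]
 [0.6346 0.0304]] 0.63565
```

Side view: the bar end (crop 620, 290) is about 3 mm short of the line. I leave it short, and will fix the last millimetres with a touch reference. The bridge's near face is at jig x = +19, and the bar's rear face must be at x = -15, so it has to end 34 mm before that touch.

```bash
python3 -m inch '0 0 0 0 0.55; 0 0 0 0 0.55; 0 0 -0.5 0 0.55; 0 0.5 -3 0 0.55; 0 3 -5 0 0.8; 0 3 -5 0 1; 0 3 -5 0 1; 0 3 -5 0 1; 0 3 -5 0 1'
python3 - <<'E'
from h import *
print(toolmove([.530,.0118,.043],-np.pi/2))
s,_=snap("side","s21",(210,150,370,250),5)
e=end_side(s,-.0007,.632);print(e[:,0],np.median(e[:,0]))
p,_=snap("top","t21",(250,150,350,270),6)
E
```

```text
time: 31.37
tool_pos: [0.4955, 0.0116, 0.0738]
ee_rot: [3.124, 0.002, -1.569]
wrist_force: [0.3, 0.2, -0.6]
width: 0.0122
(array([-0.  , -3.5 ,  3.02]), np.float64(0.001663808021416404))
[0.6386 0.6347 0.6358 0.6355 0.6359 0.6346] 0.63565
```

View pics/s21.png

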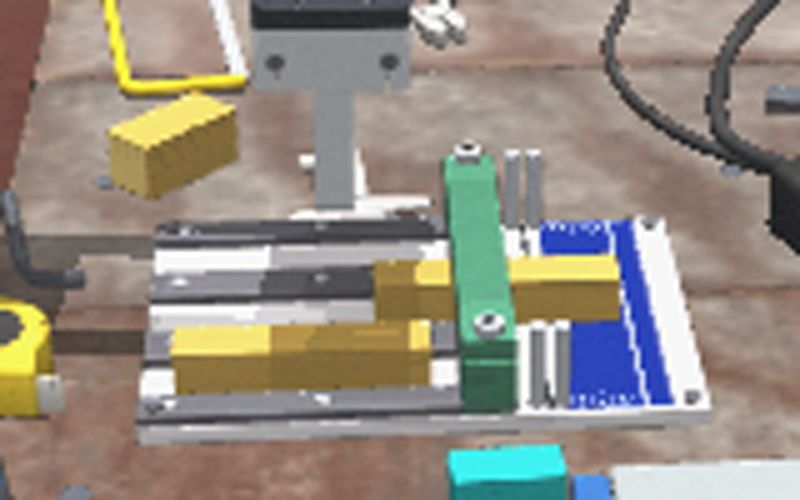

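```bash
python3 -m inch '0 -1 1 0 1; 0 -2 2 0 1; 0 -3.5 2.9 0 1; 0 -3.5 2.9 0 1; 0 -3.5 2.9 0 1; 0 -3.5 2.9 0 1' && python3 -m inch '0 -0.3 0 0 1; 0 -0.6 0 0 1; 0 -0.9 0 0 1; 0 -0.9 0 0 1; 0 -0.9 0 0 1'
```

```text
time: 31.97
tool_pos: [0.5294, 0.0118, 0.0437]
ee_rot: [3.122, 0.002, -1.569]
wrist_force: [0.3, -0.8, -0.1]
width: 0.0006
time: 32.38
tool_pos: [0.5386, 0.0118, 0.0438]
ee_rot: [3.122, 0.002, -1.569]
wrist_force: [-0.6, 0.3, -0.3]
width: 0.0004
```

```bash
python3 -m inch '0 -0.2 0 0 1; 0 -0.4 0 0 1; 0 -0.5 0 0 1; 0 -0.5 0 0 1; 0 -0.5 0 0 1'; python3 -m inch '0 -0.1 0 0 1; 0 -0.1 0 0 1; 0 -0.1 0 0 1'; python3 -m inch '0 -0.1 0 0 1; 0 -0.1 0 0 1; 0 -0.1 0 0 1'
```

```text
time: 32.8
tool_pos: [0.5415, 0.0118, 0.0437]
ee_rot: [3.117, 0.002, -1.569]
wrist_force: [-6.7, 0.4, 5.1]
width: 0.0
time: 33.05
tool_pos: [0.5415, 0.0118, 0.0438]
ee_rot: [3.115, 0.002, -1.569]
wrist_force: [-6.1, 0.1, 4.5]
width: 0.0005
time: 33.3
tool_pos: [0.5415, 0.0118, 0.0438]
ee_rot: [3.112, 0.002, -1.569]
wrist_force: [-4.8, 0.2, 3.5]
width: 0.0005
```

```bash
python3 -m inch '0 1 0 0 1; 0 3 0 0 1; 0 6 0 0 1; 0 6.5 0 0 1; 0 6.5 1 0 1; 0 6.5 1 0 1; 0 6.5 1 0 1'
python3 - <<'E'
from h import *
print(toolmove([.495,.0118,.021],-np.pi/2))
E
```

```text
time: 33.88
tool_pos: [0.4767, 0.0117, 0.0351]
ee_rot: [3.112, 0.002, -1.569]
wrist_force: [0.0, -0.0, -0.3]
width: 0.0007
(array([-0.  , -1.87,  1.35]), np.float64(0.0019036506083225106))
```

```bash
python3 -m inch '0 0 1.3 0 1; 0 -0.5 1.35 0 1; 0 -1 1.35 0 1; 0 -1.8 1.35 0 1; 0 -1.8 1.35 0 1; 0 -1.8 1.35 0 1; 0 -1.8 1.35 0 1' && python3 -m inch '0 -0.3 0 0 1; 0 -0.6 0 0 1; 0 -0.6 0 0 1; 0 -0.6 0 0 1'
```

```text
time: 34.47
tool_pos: [0.4948, 0.0118, 0.0214]
ee_rot: [3.113, 0.002, -1.569]
wrist_force: [-0.3, 0.4, 0.6]
width: 0.0005
time: 34.8
tool_pos: [0.5009, 0.0117, 0.0213]
ee_rot: [3.113, 0.002, -1.569]
wrist_force: [-0.2, 0.6, 0.1]
width: 0.0006
```

```bash
python3 -m inch '0 -0.15 0 0 1; 0 -0.25 0 0 1; 0 -0.25 0 0 1; 0 -0.25 0 0 1'; python3 -m inch '0 -0.15 0 0 1; 0 -0.15 0 0 1; 0 -0.15 0 0 1'; python3 -m inch '0 -0.1 0 0 1; 0 -0.1 0 0 1; 0 -0.1 0 0 1'
python3 - <<'E'
from h import *
s,_=snap("side","s22",(300,170,360,240),10)
e=end_side(s,-.0007,.632);print(e[:,0],np.median(e[:,0]))
E
```

```text
time: 35.13
tool_pos: [0.503, 0.0117, 0.0212]
ee_rot: [3.112, 0.002, -1.569]
wrist_force: [-1.6, -0.1, 0.9]
width: 0.0004
time: 35.38
tool_pos: [0.5031, 0.0118, 0.0211]
ee_rot: [3.108, 0.002, -1.569]
wrist_force: [-5.5, 0.3, 4.1]
width: 0.0005
time: 35.63
tool_pos: [0.503, 0.0117, 0.021]
ee_rot: [3.106, 0.002, -1.569]
wrist_force: [-6.2, -0.1, 4.6]
width: 0.0005
[0.6386 0.6347 0.6353 0.6355 0.6359 0.6346] 0.6354
```

```bash
python3 -m inch '0 -0.1 0 0 1; 0 -0.2 0 0 1; 0 -0.3 0 0 1; 0 -0.35 0 0 1; 0 -0.35 0 0 1; 0 -0.35 0 0 1'
```

```text
time: 36.18
tool_pos: [0.5053, 0.0118, 0.021]
ee_rot: [3.103, 0.002, -1.569]
wrist_force: [-4.5, -0.5, 5.7]
width: 0.0003
```

```bash
python3 -m inch '0 -0.1 0 0 1; 0 -0.2 0 0 1; 0 -0.25 0 0 1; 0 -0.25 0 0 1; 0 -0.25 0 0 1'
python3 - <<'E'
from h import *
s,_=snap("side","s23",(300,170,360,240),10)
e=end_side(s,-.0007,.636);print(e[:,0],np.median(e[:,0]))
E
```

```text
time: 36.6
tool_pos: [0.5066, 0.0118, 0.0209]
ee_rot: [3.1, 0.002, -1.569]
wrist_force: [-6.3, 0.4, 5.0]
width: 0.0003
[0.6386 0.6388 0.6386 0.6385 0.6384 0.6384] 0.63855
```

View pics/s23.png

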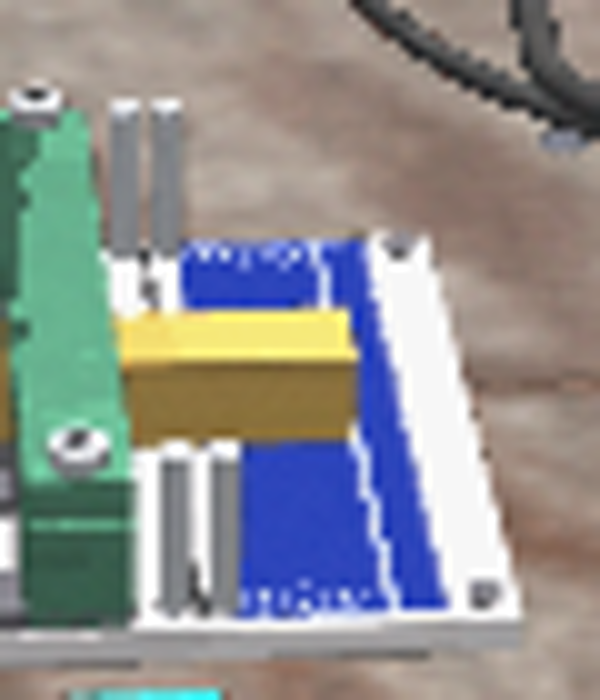

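The bar's lower end corner (352,437) meets the line (357,440) in the crop. Measured end is 0.6386 against the line at 0.6387, and the touch reference agrees within 0.7 mm. Next is the right-hand bar.

```bash
python3 -m inch '0 1 0 0 1; 0 2.5 -1 0 1; 0 3.5 -5 0 0.8; 0 5 -8.5 0 0.55; 1.5 6.5 -9.5 0 0.55; 3.5 7.5 -9.5 0 0.55; 5.8 7.5 -9.5 0 0.55; 5.8 7.5 -9.5 0 0.55; 5.8 7.5 -9.5 0 0.55'
python3 - <<'E'
from h import *
p,_=snap("top","t24",(250,150,350,270),6)
for o in yellow(p,(305,190,330,270),.035,"top",lo=(15,95,120)):print(o)
s,_=snap("side","s24",(210,120,370,250),5)
print(toolmove([.431,-.0468,.0225],-np.pi/2))
E
```

```text
time: 37.4
tool_pos: [0.436, -0.047, 0.119]
ee_rot: [3.102, 0.002, -1.571]
wrist_force: [-0.0, 0.3, 0.0]
width: 0.0412
(array([0.11, 0.09, 9.62]), np.float64(0.0021951230581386174))
```

View pics/t24.png

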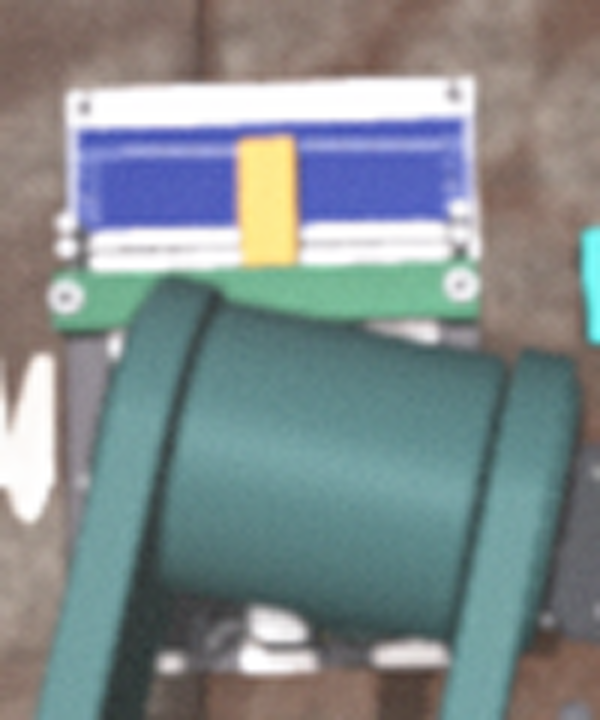

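View pics/s24.png

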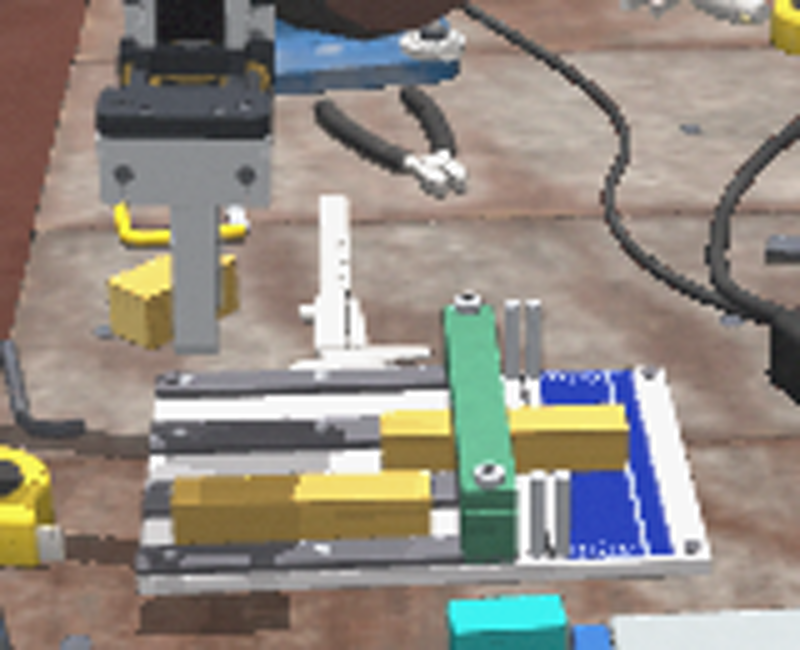

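```bash
cat >> h.py <<'E'
def end_top(p,y,xg=.6387,hw=.007):
    """x of a bar's far top edge (z=.035): red-blue steps from blue strip to brass, by column"""
    d=p[:,:,2].astype(float)-p[:,:,0];out=[]
    ua,ub=sorted(w2px("top",[[xg,y-hw,.035],[xg,y+hw,.035]])[:,0])
    v0=int(round(w2px("top",[[xg,y,.035]])[0,1]))
    for u in range(int(np.ceil(ua)),int(ub)+1):
        r=np.arange(v0-5,v0+8);seg=d[r,u];hi=np.median(seg[-5:]);lo=seg[:6].min();th=(hi+lo)/2
        i=[k for k in range(len(r)-1) if seg[k]<th<=seg[k+1]]
        if i: i=i[-1];out.append(px2w("top",[(u,r[i]+(th-seg[i])/(seg[i+1]-seg[i]))],.035)[0,0])
    return np.round(out,4)
E
python3 - <<'E'
from h import *
p,_=snap("top");s,_=snap("side")
print(end_top(p,.0118),np.median(end_top(p,.0118)))
f=line_top(p);print(f,np.polyval(f[0],.0118))
e=end_side(s,-.0007,.638);print(e[:,0])
E
```

```text
[0.6388 0.6387 0.6386 0.6388 0.639 ] 0.6388
(array([0.00158532, 0.6387164 ]), np.int64(49), 49) 0.6387351071447829
[0.6386 0.6388 0.6386 0.6385 0.6384 0.6384]
```

All three agree for the middle bar: 0.6388 top and 0.6386 side, with the line at 0.6387. I grip the right-hand bar near its rear.

```bash
python3 -m inch '0.05 0.3 3 0 0.55; 0.05 0.3 6 0 0.55; 0.05 0.3 8.5 0 0.55; 0.05 0.3 9.4 0 0.55; 0.05 0.3 9.6 0 0.55; 0.05 0.3 9.6 0 0.55; 0.05 0.3 9.6 0 1; 0.05 0.3 9.6 0 1; 0.05 0.3 9.6 0 1; 0.05 0.3 9.6 0 1; 0.05 0.3 9.6 0 1'
```

```text
time: 38.52
tool_pos: [0.4303, -0.0462, 0.0243]
ee_rot: [3.103, 0.002, -1.568]
wrist_force: [0.6, 0.4, 5.7]
width: 0.0244
```

```bash
python3 -m inch '0 -0.5 -0.02 0 1; 0 -1 -0.04 0 1; 0 -2 -0.08 0 1; 0 -3 -0.12 0 1; 0 -4 -0.16 0 1; 0 -5 -0.2 0 1; 0 -6 -0.23 0 1; 0 -7 -0.27 0 1; 0 -8 -0.31 0 1; 0 -9 -0.35 0 1; 0 -9.6 -0.37 0 1; 0 -9.6 -0.37 0 1; 0 -9.6 -0.37 0 1'
python3 - <<'E'
from h import *
s,_=snap("side","s25",(210,150,370,250),5)
for g in(.634,.637):
    e=end_side(s,-.0587,g);print(e[:,0],np.median(e[:,0]))
E
```

```text
time: 39.6
tool_pos: [0.5266, -0.046, 0.0244]
ee_rot: [3.103, 0.002, -1.568]
wrist_force: [-1.6, -0.0, 4.5]
width: 0.0247
[0.6364 0.6381 0.6371 0.637  0.6369 0.6368] 0.63695
[0.6364 0.638  0.6371 0.637  0.6369 0.6368] 0.63695
```

View pics/s25.png

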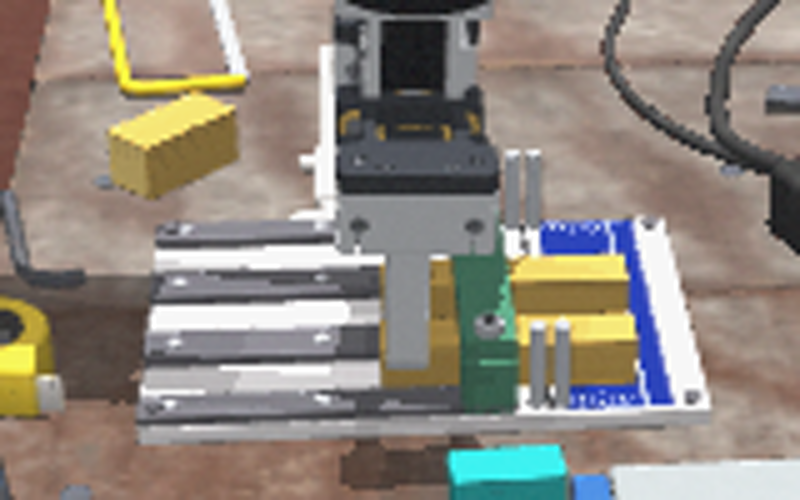

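```bash
python3 -m inch '0 -0.1 0 0 1; 0 -0.2 -0.01 0 1; 0 -0.2 -0.01 0 1; 0 -0.2 -0.01 0 1' && python3 -m inch '0 0 0 0 0.55; 0 0 0 0 0.55; 0 0 -0.5 0 0.55; 0 0.3 -3 0 0.55; 0 3 -7 0 0.55; 0 6 -9.5 0 0.55; 0 9 -9.5 0 0.55; 2 9 -9.5 0 0.55; 5 9 -9.5 0 0.55; 5 9 -9.5 0 0.55; 5 9 -9.5 0 0.55'
python3 - <<'E'
from h import *
s,_=snap("side","s26",(300,160,360,220),10);p,_=snap("top","t26",(250,150,350,250),6)
for y in(.0118,-.0462):
    a=end_top(p,y);e=end_side(s,y-.0125,.638);print(y,a,np.median(a),e[:,0],np.median(e[:,0]))
f=line_top(p);print("line",np.polyval(f[0],[.0118,-.0462]),f[1:]); f=line_side(s);print(f,np.polyval(f[0],[.0118,-.0462]))
E
```

```text
time: 39.98
tool_pos: [0.5267, -0.046, 0.0244]
ee_rot: [3.099, 0.002, -1.568]
wrist_force: [-7.0, -0.5, 6.0]
width: 0.0245
time: 40.9
tool_pos: [0.4413, -0.0973, 0.1234]
ee_rot: [3.1, 0.002, -1.57]
wrist_force: [-0.5, 0.3, 0.2]
width: 0.042
0.0118 [0.6387 0.6387 0.6386 0.6387 0.639 ] 0.6387 [0.6395 0.6388 0.6386 0.6385 0.6384 0.6384] 0.63855
-0.0462 [0.6372 0.6372 0.6373 0.6375 0.6376 0.6376] 0.6374 [0.6364 0.638  0.6371 0.6373 0.6369 0.6368] 0.637
line [0.63871042 0.6386421 ] (np.int64(40), 44)
(array([1.99664831e-04, 6.38573241e-01]), np.int64(9), 9) [0.6385756  0.63856402]
```

View pics/s26.png

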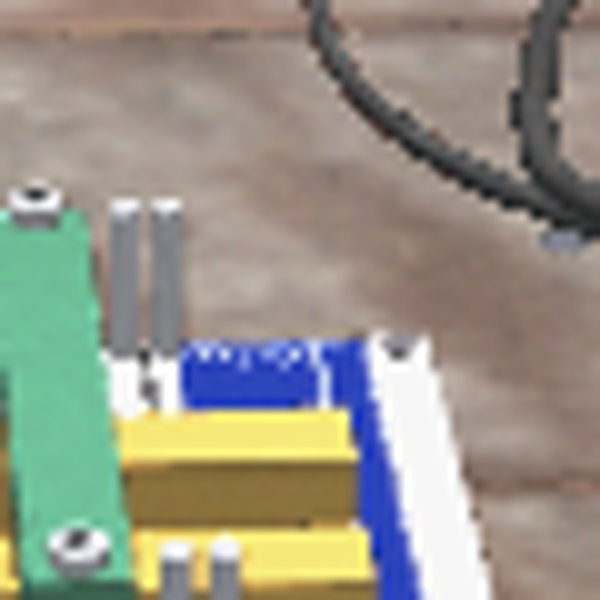

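View pics/t26.png

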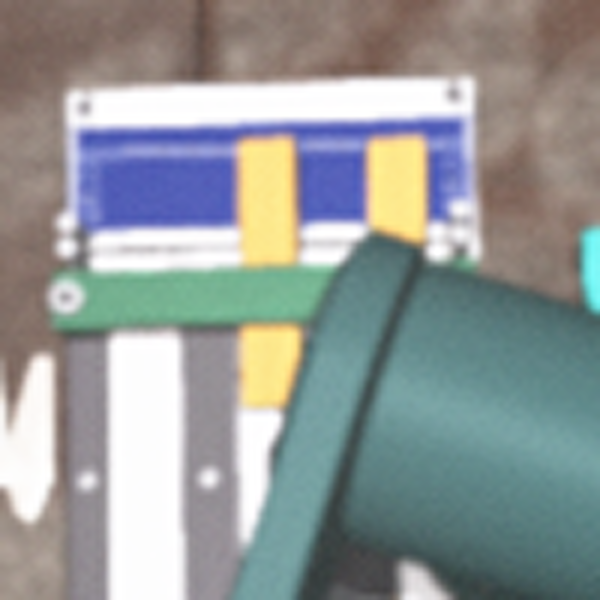

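The right-hand bar is 1.3 to 1.5 mm short because the last 2 mm slide stalled. I push it from behind to the same touch position as the first bar.

```bash
python3 -m inch '0 0 0 0 1; -2.5 -2 2 0 1; -5.1 -4 5 0 1; -5.1 -4 5 0 1; -5.1 -4 5 0 1; -5.1 -4 5 0 1'
python3 - <<'E'
from h import *
print(toolmove([.488,-.0462,.021],-np.pi/2))
E
```

```text
time: 41.5
tool_pos: [0.4788, -0.0444, 0.0715]
ee_rot: [3.098, 0.002, -1.566]
wrist_force: [-0.9, 1.0, 0.8]
width: 0.0056
(array([ 0.2 , -1.13,  5.  ]), np.float64(0.00473011942074765))
```

```bash
python3 -m inch '0.2 -0.5 1.5 0.004 1; 0.2 -1.1 3 0.004 1; 0.2 -1.1 4.5 0.004 1; 0.2 -1.1 5 0.004 1; 0.2 -1.1 5 0.004 1; 0.2 -1.1 5 0.004 1; 0.2 -1.1 5 0.004 1' && python3 -m inch '0 -0.5 0 0 1; 0 -1 -0.03 0 1; 0 -1.4 -0.06 0 1; 0 -1.5 -0.06 0 1; 0 -1.5 -0.06 0 1; 0 -1.5 -0.06 0 1'
```

```text
time: 42.08
tool_pos: [0.4886, -0.0468, 0.0226]
ee_rot: [3.101, 0.002, -1.571]
wrist_force: [0.1, 0.2, -0.8]
width: 0.0002
time: 42.58
tool_pos: [0.5036, -0.0467, 0.0225]
ee_rot: [3.101, 0.002, -1.57]
wrist_force: [0.2, 0.2, 0.2]
width: 0.0006
```

```bash
python3 -m inch '0 -0.1 0 0 1; 0 -0.2 0 0 1; 0 -0.3 0 0 1; 0 -0.4 0 0 1; 0 -0.4 0 0 1; 0 -0.4 0 0 1'
python3 - <<'E'
from h import *
s,_=snap("side")
e=end_side(s,-.0587,.638);print(e[:,0],np.median(e[:,0]))
E
```

```text
time: 43.08
tool_pos: [0.5057, -0.0466, 0.0222]
ee_rot: [3.096, 0.002, -1.57]
wrist_force: [-6.0, 0.7, 4.6]
width: 0.0007
[0.6384 0.6385 0.6374 0.6374 0.6373 0.6373] 0.6374
```

```bash
python3 -m inch '0 -0.1 0 0 1; 0 -0.2 0 0 1; 0 -0.25 0 0 1; 0 -0.25 0 0 1; 0 -0.25 0 0 1'
python3 - <<'E'
from h import *
s,_=snap("side")
e=end_side(s,-.0587,.638);print(e[:,0],np.median(e[:,0]))
E
```

```text
time: 43.55
tool_pos: [0.5066, -0.0466, 0.0221]
ee_rot: [3.092, 0.002, -1.57]
wrist_force: [-6.8, 0.3, 5.3]
width: 0.0005
[0.6383 0.6381 0.6379 0.6378 0.6377 0.6383] 0.638
```

```bash
python3 -m inch '0 1 0 0 1; 0 2.5 -1 0 1; 0 3.5 -5 0 1; 4 5 -9 0 1; 8 7 -11 0 1; 12 9 -11 0 1; 16 11 -11 0 1; 20 13 -11 0 1; 20 13 -11 0 1; 20 13 -11 0 1; 20 13 -11 0 1'
python3 - <<'E'
from h import *
s,_=snap("side","s27",(200,150,480,370),2.8);p,_=snap("top","t27",(230,80,490,270),3)
S,_=snap("side","s28",(300,170,360,240),10)
for y in(.0118,-.0462):
    a=end_top(p,y);e=end_side(s,y-.0125,.638);print(y,a,np.median(a),e[:,0],np.median(e[:,0]))
f=line_top(p);print("line",np.polyval(f[0],[.0118,-.0462]),f[1:]); f=line_side(s);print(np.polyval(f[0],[.0118,-.0462]),f[1:])
print(robot.get_obs()['wrist_force'])
E
```

```text
time: 44.52
tool_pos: [0.3819, -0.248, 0.1381]
ee_rot: [3.094, 0.001, -1.574]
wrist_force: [0.1, 0.9, -0.1]
width: 0.0006
0.0118 [0.6388 0.6386 0.6386 0.6388 0.6389] 0.6388 [0.6397 0.6388 0.6386 0.6385 0.6384 0.6384] 0.63855
-0.0462 [0.6392 0.6391 0.6391 0.6391 0.6389 0.6389] 0.6391 [0.6383 0.6382 0.6379 0.6378 0.6377 0.6383] 0.63805
line [0.63881541 0.63897215] (np.int64(48), 48)
[0.63879194 0.6390117 ] (np.int64(5), 5)
[ 0.55008834  0.01355014 -0.02932727]
```

View pics/s27.png

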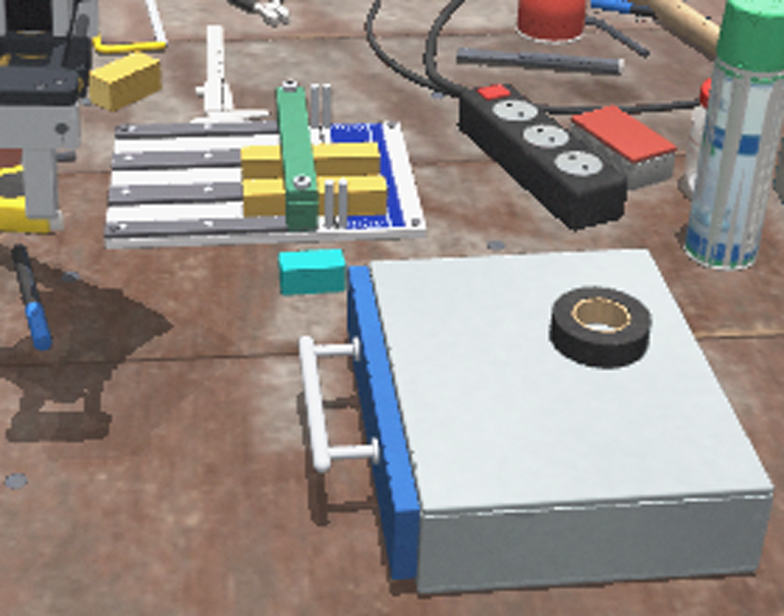

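View pics/t27.png

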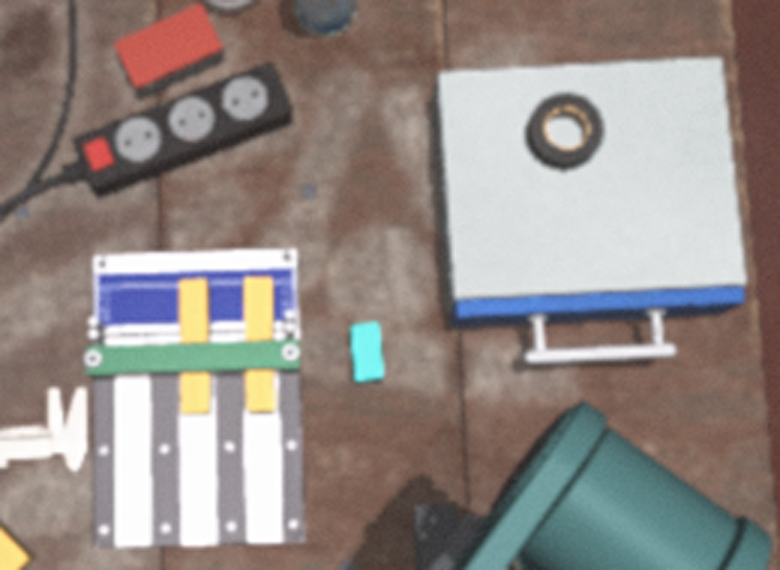

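View pics/s28.png

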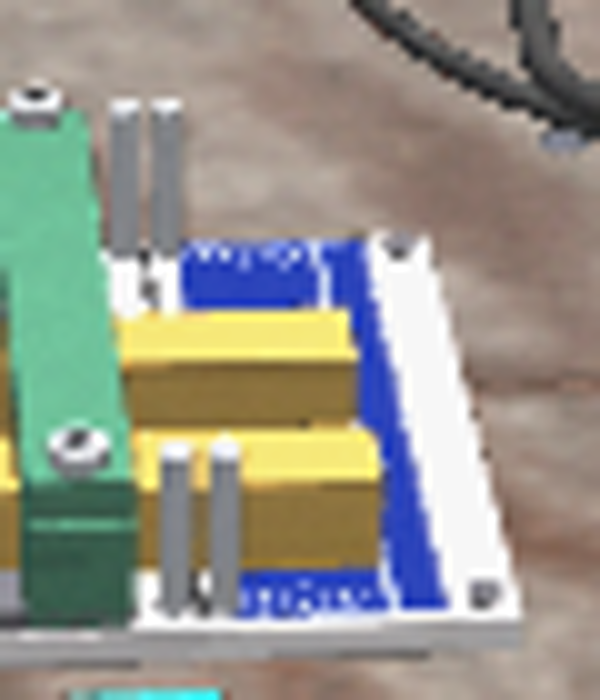

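Both bar ends lie on the line within about 1 mm in both views. The drawer is shut, the remnant is inside, and the arm is clear with no wrist force, so I hand in.

```bash
python3 -c "
from bench import robot
print(robot.close_job(), robot.get_obs()['time'])"
```

```text
the job is handed in; nothing more can be done
the job is handed in; nothing more can be done
```

I opened the drawer and found two brass bars (its left groove was empty). I laid them in the middle and right-hand jig grooves and slid both under the bridge to the line. The small yellow remnant from the blue strip went into the drawer's middle groove, where one of the bars had lain. I then pushed the drawer shut until it stalled with about 12 N on the handle. The job was handed in shortly after 44.5 s, and no verdict was reported.

| Last check (world x, m) | Top view | Side view |
|---|---|---|
| Scribed line | 0.6388–0.6390 | 0.6388–0.6390 |
| Middle bar, far end | 0.6388 | 0.6386 |
| Right-hand bar, far end | 0.6391 | 0.6381 |

- **Disagreements:** The two cameras differ by about 1 mm on the right-hand bar, and a touch check against the bridge put the middle bar about 0.7 mm short. Both are inside the 2.5 mm allowed.
- **What went wrong:** The gripped slide left the right-hand bar 1.3–1.5 mm short, so I finished it with a push from behind. The pushes left the tool tilted by up to 0.05 rad.
- **Not re-measured:** I did not measure the caliper again, but I never reached for it and it looks unmoved in the last picture. With the drawer shut, the remnant could not be seen again.

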